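Put the laundry sundries away in their drawer and clip up the lint brush

ROBOT

A 7-joint arm with a two-finger parallel gripper is mounted at the origin on the work surface. World frame = base frame: x ahead of the robot, y to its left, z up, the work surface at z = 0. Lengths are in m, angles in rad, forces in N, time in s.
With the tool pointing down it reaches from about 0.35 to 0.9 m from the base axis. Payload 8.1 kg.
Tool frame: the origin (TCP) lies on the centre line of the jaws, within the pads' length; the fingertips stand 14 mm ahead of it and the grasp point (between the pads) lies 5 mm behind it (arm.tip_reach is the distance from the TCP to the fingertips, in m); z points along the fingers, y is the direction in which the jaws open and shut (so a half turn about z gives the same grasp; the last joint's range is limited). The gripper opens to 92 mm and grips with 3 to 60 N. Pads are 19 mm wide; open, the fingers measure 130 mm over their backs; the gripper's body (75 mm by 190 mm) begins 47 mm behind the grasp point.
Start: joints at [-1.306, 0.434, 0.025, 1.573, -0.012, 1.134, -0.075], TCP at [0.225, 0.583, 0.241] pointing down, gripper open.
Joint ranges: [-2.62, 2.62], [-0.44, 2.09], [-1.27, 1.32], [0.08, 2.57], [-1.32, 4.46], [0.12, 2], [-2.74, 2.74]. Speed limits (rad/s): [2.22, 2.22, 3.01, 3.01, 3.14, 3.14, 3.14].

INTERFACE

Orientations are given as a rotation vector (axis times angle).
In Python, from cell import sensors, vision, arm, nets gives the robot as it stands.
- The arm moves only by the shell command python3 -m handwheel 'ROWS' [FORCE]. ROWS is JSON, a list of rows, each an object of numbers: "tx", "ty", "tz": the shift along the tool's x, y, z in cm; "wx", "wy", "wz": the turn, a rotation vector about the tool's x, y, z in degrees; "claw": the opening, from 0 (shut) to 1 (fully open). A call has 1 to 12 rows; each row is the pose to reach, as a shift and turn from the pose commanded when the call began, along the tool's axes at that moment; what a row does not reach only later rows make up. A row lasts 1/12 s, in which the tool goes at most 41.7 mm and 7.16 degrees, less where a joint would pass 70% of its speed; a pose out of reach is approached as far as the arm can. A call with a gripper value outside its range is refused whole. The fingers move at their own pace and stop on an object; FORCE is the grip in N (left out, the last holds). Time passes only in rows, so rows that repeat a pose let the fingers close. It gives the time, the measured TCP pose, the force and the opening at its end, in the units of the state.
- sensors.observe(): the state, without advancing time (a new reading comes with each control period).
- vision.get_image(name): name is "scene" or "top" or "wrist"; returns (picture, depth): 420x560x3 uint8, blue, green, red; 420x560 float32, m along the optical axis (not along the pixel's ray), 0 where there is no reading.
- vision.camera_model(name): a dict with "K" (3x3 intrinsics, pixels), "xyz" and "attitude" of the camera in the world; the wrist camera has in their place "hand_eye" (4x4, takes a point from camera to tool coordinates, whose origin is the TCP and whose axes are the flange's). Camera axes: x right, y down, z forward; pixel columns grow to the right and rows downward; lengths in m; the calibration is good to about 2 mm. A picture is of the moment at which its call begins: read the wrist's pose just before it. camera_model takes no time and is no camera call.
- arm.sign_off(): hands the job in, once; it reports no verdict.
Trained networks look in the newest picture that a camera, given by its name, has taken for a name from the list of things; names that differ only in an ending like _2 or _b are one class to them, and where a whole thing is asked for, a point or a joint stands for the part that bears it (a point fixed in the world has none). Each returns a list of dicts, best first, with "score" (0 to 1); they miss things now and then, are a little off and sometimes report something else, mostly with a low value. They report only what shows in the picture. A call takes as long as a camera call. They do not tell look-alikes from the thing itself.
- nets.cut_out(label, camera): "region" (420x560 bool, what is visible of it) and "uv" ([column, row] in pixels, amid what is visible of it).
The state is a dict: "clock": time; "joints": joint angles; "dq": joint speeds; "joint_efforts": joint torques, N m; "position": TCP position; "ee_rot": TCP orientation; "force": force on the tool from outside, world axes, zero at the start; "ft_torque": the same for the moment, N m; "width": opening from 0.0 (shut) to 1.0 (fully open).
Only numpy, scipy, OpenCV 4.12 (cv2) and the standard library are available. Lean on these libraries where they do the work, as an engineer would, in place of code of your own. Each camera call takes 0.05 s, during which the arm holds its last target.

TASK

Tidy the laundry counter: pull out the drawer of the little charcoal cabinet, put every small thing lying loose on the worktop into it (whichever are there of two clothes pegs, a tin, a scrubbing brush, a soap carton and a stain stick) and push the drawer fully shut. Also press the long lint brush by its round handle down into the two spring clips on top of the cabinet, until it lies right down in both forks and both jaws have snapped shut over it; either end may point either way. Leave the basket of dryer balls, the plant and the jar of pegs where they stand.

Things in the scene. Friction and masses are not known exactly. Their poses are not given: they have to be found in the camera images.
- cabinet: Fixed low charcoal cabinet with a top 12 mm thick, 230 deep (x) x 300 wide (y) x 82 mm high; origin at the centre of its underside; its -x side is the front, from which its one drawer slides out. The drawer front covers the whole face: 14 mm thick, from 7 to 69 mm above the worktop. Two spring clips stand on the top.
- drawer (a joint): How far the drawer is pulled out along the cabinet's -x, in m: 0 shut, 0.175 at the stop. It slides with about 2 N of friction and stays where it is left. It may start up to 0.03 ajar.
- drawer_handle (a point): Middle of the drawer's brass bar handle (11 mm thick, 120 mm long along the cabinet's y, end stems 51 mm either side), 50 mm above the worktop and 35 mm in front of the drawer front, so a finger fits behind it (29 mm clear). Moves with the drawer; axes as the cabinet's.
- drawer_in (a point): Centre of the drawer's inner floor, 18 mm above the worktop; axes as the cabinet's; moves with the drawer. Inside 183 (x) x 262 (y) x 44 mm deep, walls 6 mm. Fully out, x from -92 to +77 mm of this point is open from above, the rest is under the cabinet's top (underside 70 mm above the worktop): nothing inside may stand higher when it is pushed in.
- clip_mid (a point): On the axis of the seated brush handle, midway between the two clips: 108 mm above the worktop (26 above the cabinet's top), 50 mm behind the front face. Axes as the cabinet's; the seated handle lies along y. Each clip is a steel fork open at the top, 24 mm long (y), centred 48 mm either side of this point, 17.6 mm wide inside, its saddle 8 mm below this point.
- jaw_left (a joint): Hinged jaw of the clip on the cabinet's +y side, rad: 0 closed (sprung), about 0.2 while the handle passes, 0.5 stop. It is the fork's +x side; its sloping nose runs from 25 to 9 mm above clip_mid, its edge 5 mm into the fork. The -x side is a fixed prong, flared, to 17 mm above clip_mid.
- jaw_right (a joint): The same for the clip on the cabinet's -y side. A handle pressed straight down within about 4 mm of the forks' middle pushes both jaws aside (5 to 15 N in all) and they snap back over it.
- lint_brush: Lint brush lying on the worktop: a round wooden handle 16 mm thick and 170 mm long along its x, with a block of dark bristles 90 x 36 x 34 mm on the +x end and a small end knob 12 x 28 x 34 mm on the -x end (276 mm overall), about 0.12 kg, balanced within 20 mm of the handle's middle. Origin below the handle's middle at the level of the underside; handle axis 17 mm above it.
- brush_mid (a point): Middle of the round handle, on its axis; axes as the lint brush's (x along the handle). When clipped, it is within 5 mm of clip_mid across the handle and within 23 mm along it.
- peg_a: Wooden clothes peg with steel spring, 72 (x) x 12 x 14 mm; origin at the centre of its underside. May be absent.
- peg_b: Another, the same. May be absent.
- tin: Round metal mending tin, 50 mm diameter, 24 mm high; origin at the centre of its underside. May be absent.
- scrub: Wooden scrubbing brush, bristles down, 74 (x) x 38 x 30 mm; origin at the centre of its underside. May be absent.
- soap: Soap carton, 74 (x) x 46 x 28 mm; origin at the centre of its underside. May be absent.
- stick: Flat oval stain-remover stick, white with a grey cap, 74 (x) x 32 x 22 mm; origin at the centre of its underside. May be absent.
- basket: Bystander: small wicker basket with three dryer balls, 220 (x) x 76 x 66 mm high. It and the lint brush swap sides of the cabinet from start to start.
- plant: Bystander: pot plant, pot 100 mm diameter, leaves to about 210 mm high.
- jar: Bystander: closed glass jar full of pegs, 94 mm diameter, 142 mm high.
Not all that is in view belongs to the job. Leave any blue, red or turquoise look-alike of the peg_a alone.

How it is judged:
By the outcome, as a careful person would: the job done as asked, in the order asked, and still so for the second after the job is handed in, with the robot touching nothing.
Of peg_a, peg_b, tin, scrub, soap, stick only 4 to 6 are there at a start; the rules pass over those that are not, and their reading is None.
At some moment in a run one of peg_a, peg_b, tin, scrub, soap, stick, lint_brush may be knocked a few centimetres aside while the robot is not near it.
Once in a run the grip may slacken for a moment while it holds something.
It also fails if it takes over 210 s, if anything falls off the work surface, if the arm or the gripper's body presses on something with over 40 N, if the wrist force passes 120 N, or if a joint passes its speed limit or range.

## Working session

There is one attempt and no reset: what is moved stays moved. The work goes in short steps, Python scripts to look and compute and a shell command to move; the robot and the scene stay as the last step left them, time stands still between calls to the robot, and variables do not carry over. Pictures are saved under pics/ and viewed, and the job is handed in when it is done.

```bash
ls -la; mkdir -p pics; python3 - <<'E'
from cell import sensors, vision, arm, nets
import cv2
print(sensors.observe())
for n in ("scene","top","wrist"):
    im,d=vision.get_image(n); cv2.imwrite(f"pics/{n}0.png",im)
    print(n,vision.camera_model(n))
print(arm.tip_reach)
E
```

```text
total 12
drwxr-xr-x  3 agent agent 4096 Dec  7 03:12 .
drwxr-xr-x 23 root  root  4096 Dec  7 03:12 ..
drwxr-xr-x  2 agent agent 4096 Dec  7 03:12 pics
{'clock': 0.0, 'joints': array([-1.30559316,  0.43523276,  0.02497609,  1.5740885 , -0.01160541,
        1.13399739, -0.07509974]), 'dq': array([-0.00155425, -0.00105978,  0.00090448,  0.00087624,  0.00042562,
        0.00124687, -0.00051795]), 'joint_efforts': array([-2.84896742e-04, -6.67834640e+01,  9.85020362e-01, -3.14474881e+01,
       -6.06066710e-02,  4.26648546e-02,  1.57648496e-04]), 'position': array([0.22460561, 0.58272605, 0.23994224]), 'ee_rot': array([-5.74580333e-01, -3.08844810e+00,  2.47193320e-03]), 'force': array([0.01294912, 0.29672396, 1.00418813]), 'ft_torque': array([-0.00142191,  0.02597923,  0.05064198]), 'width': 1.0071803527137868}
scene {'K': array([[544.086386  ,   0.        , 286.37602502],
       [  0.        , 544.086386  , 216.82032529],
       [  0.        ,   0.        ,   1.        ]]), 'xyz': array([ 1.65232991, -0.4068784 ,  1.08032575]), 'attitude': array([-1.94200674, -1.3280007 ,  0.63798779])}
top {'K': array([[484.52483811,   0.        , 280.58149166],
       [  0.        , 484.52483811, 207.91092788],
       [  0.        ,   0.        ,   1.        ]]), 'xyz': array([ 0.46713208, -0.01789458,  1.259687  ]), 'attitude': array([-2.19140408,  2.19568262, -0.02910066])}
wrist {'K': array([[297.55943431,   0.        , 276.39009828],
       [  0.        , 297.55943431, 202.90479367],
       [  0.        ,   0.        ,   1.        ]]), 'hand_eye': array([[-4.99455131e-05, -9.56243635e-01, -2.92571543e-01,
         7.87194599e-02],
       [ 9.99999197e-01, -4.18231362e-04,  1.19623939e-03,
         8.94011972e-04],
       [-1.26625890e-03, -2.92571249e-01,  9.56242888e-01,
        -1.43584169e-01],
       [ 0.00000000e+00,  0.00000000e+00,  0.00000000e+00,
         1.00000000e+00]])}
0.014
```

View pics/top0.png

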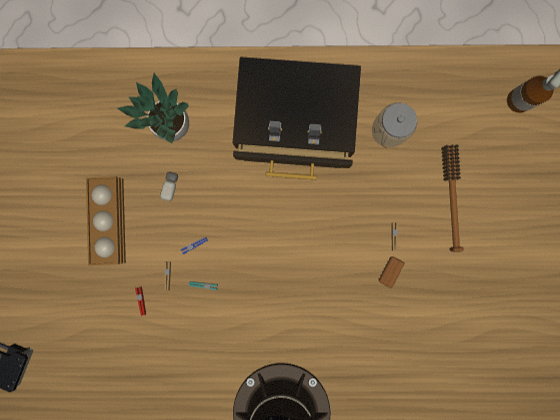

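View pics/scene0.png

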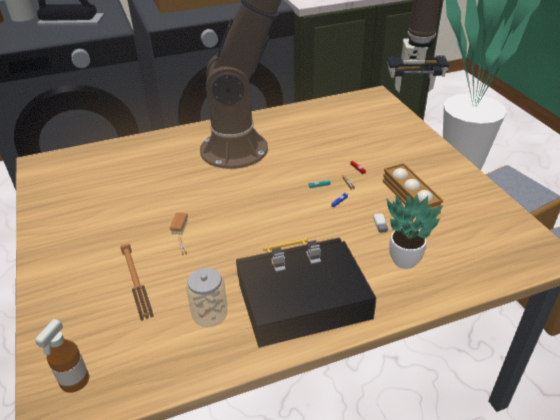

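View pics/wrist0.png

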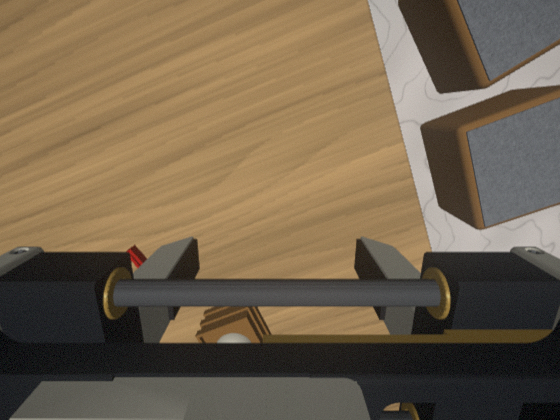

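The top view shows the cabinet near (297,105), with the drawer slightly ajar and its handle at (291,175). Candidates:

- **Natural pegs:** (168,276) and (394,236).
- **Scrub:** (391,272).
- **Stick:** (170,186).
- **Lint brush:** (455,200).
- **Look-alikes to leave alone:** blue peg (194,245), turquoise (203,286), red (140,301).
- **Bystanders:** basket, plant, jar and spray bottle.
- **Not visible:** tin and soap.

Next I'll measure.

```bash
cat > h.py <<'E'
from cell import sensors, vision, arm, nets
import numpy as np, cv2
from scipy.spatial.transform import Rotation as R
def world(cam,d,pose=None):
    m=vision.camera_model(cam);K=m["K"]
    v,u=np.mgrid[0:420,0:560]
    P=np.stack([(u-K[0,2])/K[0,0]*d,(v-K[1,2])/K[1,1]*d,d],-1)
    if cam=="wrist":
        p,r=pose; T=m["hand_eye"]; P=P@T[:3,:3].T+T[:3,3]
        return P@R.from_rotvec(r).as_matrix().T+p
    return P@R.from_rotvec(m["attitude"]).as_matrix().T+m["xyz"]
def look(cam,save=None):
    s=sensors.observe(); im,d=vision.get_image(cam)
    if save: cv2.imwrite("pics/"+save,im)
    W=world(cam,d,(s["position"],s["ee_rot"])); W[d==0]=np.nan
    return im,d,W
def blob(W,reg,zlo=0.005):
    p=W[reg]; p=p[np.isfinite(p[:,2])]; p=p[p[:,2]>zlo]
    if len(p)<8: return None
    (c,wh,a)=cv2.minAreaRect((p[:,:2]*1000).astype(np.float32))
    w,h=wh
    if w<h: w,h,a=h,w,a+90
    a=(a+90)%180-90
    return dict(c=np.round(np.array(c)/1000,4),L=round(w),W=round(h),yaw=round(a,1),z=np.round(np.percentile(p[:,2],[5,50,95])*1000),n=len(p))
def tool():
    s=sensors.observe(); return s["position"],R.from_rotvec(s["ee_rot"])
def goto(x,y,z,yaw=None):
    """print shift/turn for TCP to x,y,z, tool down, jaw axis (tool y) direction at world yaw deg (mod 180)"""
    p,r=tool()
    if yaw is None: 
        yy=r.as_matrix()[:,1]; yaw=np.degrees(np.arctan2(yy[1],yy[0]))
    best=None
    for k in (0,180):
        a=np.radians(yaw+k); Y=np.array([np.cos(a),np.sin(a),0]);Z=np.array([0,0,-1.]);X=np.cross(Y,Z)
        t=R.from_matrix(np.stack([X,Y,Z],1)); w=(r.inv()*t).as_rotvec(degrees=True)
        if best is None or np.linalg.norm(w)<np.linalg.norm(best): best=w
        print("  opt",k,np.round(w,1), "j7",round(sensors.observe()["joints"][6],2))
    d=r.inv().apply(np.array([x,y,z])-p)*100
    print("t(cm)",np.round(d,2),"w(deg)",np.round(best,1),"rows_t",round(np.linalg.norm(d)/4.17,1))
def st():
    s=sensors.observe(); yy=R.from_rotvec(s["ee_rot"]).as_matrix()
    print("t",round(s["clock"],2),"p",np.round(s["position"],4),"F",np.round(s["force"],1),"w",round(s["width"],3),"jawyaw",round(np.degrees(np.arctan2(yy[1,1],yy[0,1])),1),"down",np.round(yy[:,2],3),"q",np.round(s["joints"],2))
E
python3 - <<'E'
from h import *
im,d,W=look("top")
for l in ["peg_a","tin","scrub","soap","stick","lint_brush","cabinet","drawer_handle","drawer","jaw_left","basket","plant","jar"]:
    for o in nets.cut_out(l,"top")[:4]:
        print(l,round(o["score"],2),np.round(o["uv"]),blob(W,o["region"],0.004))
st()
cv2.imwrite("pics/c1.png",np.hstack([cv2.resize(im[160:310,120:220],None,fx=4,fy=4),cv2.resize(im[160:310,370:470],None,fx=4,fy=4)]))
cv2.imwrite("pics/c2.png",cv2.resize(im[40:190,220:430],None,fx=3.8,fy=3.8))
E
```

```text
peg_a 0.73 [143. 298.] {'c': array([0.2817, 0.3614]), 'L': 71, 'W': 15, 'yaw': 10.6, 'z': array([ 6., 13., 17.]), 'n': 163}
peg_a 0.61 [168. 274.] {'c': array([0.3472, 0.2944]), 'L': 69, 'W': 15, 'yaw': -1.8, 'z': array([ 6., 13., 18.]), 'n': 151}
peg_a 0.61 [198. 286.] {'c': array([0.3215, 0.2013]), 'L': 68, 'W': 12, 'yaw': 84.2, 'z': array([ 6., 14., 18.]), 'n': 123}
peg_a 0.57 [197. 242.] {'c': array([0.4277, 0.2173]), 'L': 55, 'W': 11, 'yaw': -62.6, 'z': array([ 9., 14., 18.]), 'n': 87}
tin 0.52 [168. 271.] {'c': array([0.3473, 0.2932]), 'L': 69, 'W': 16, 'yaw': 0.4, 'z': array([ 8., 13., 18.]), 'n': 150}
scrub 0.89 [392. 270.] {'c': array([ 0.3578, -0.2788]), 'L': 72, 'W': 38, 'yaw': -27.1, 'z': array([25., 30., 34.]), 'n': 439}
scrub 0.47 [292. 158.] {'c': array([ 0.634 , -0.0292]), 'L': 295, 'W': 80, 'yaw': 85.4, 'z': array([15., 59., 72.]), 'n': 2135}
stick 0.6 [168. 186.] {'c': array([0.5774, 0.2891]), 'L': 73, 'W': 33, 'yaw': -16.0, 'z': array([12., 20., 25.]), 'n': 339}
stick 0.36 [393. 269.] {'c': array([ 0.3571, -0.2786]), 'L': 74, 'W': 39, 'yaw': -26.4, 'z': array([25.,
[... 747 characters left out ...]
0, 'yaw': 2.2, 'z': array([12., 50., 64.]), 'n': 3207}
basket 0.35 [156. 110.] {'c': array([0.7512, 0.2973]), 'L': 173, 'W': 135, 'yaw': 70.0, 'z': array([ 76., 166., 192.]), 'n': 2566}
plant 0.5 [394. 268.] {'c': array([ 0.3567, -0.2782]), 'L': 72, 'W': 38, 'yaw': -26.6, 'z': array([25., 30., 34.]), 'n': 441}
jar 0.72 [105. 220.] {'c': array([0.4868, 0.4563]), 'L': 220, 'W': 100, 'yaw': 2.8, 'z': array([12., 50., 64.]), 'n': 3229}
jar 0.64 [394. 125.] {'c': array([ 0.716 , -0.2841]), 'L': 106, 'W': 91, 'yaw': 56.8, 'z': array([ 37., 126., 132.]), 'n': 1531}
t 0.85 p [0.2247 0.5832 0.2408] F [ 0.1  0.2 -0. ] w 0.999 jawyaw 68.9 down [ 0.  0. -1.] q [-1.31  0.43  0.03  1.57 -0.01  1.13 -0.08]
```

View pics/c1.png

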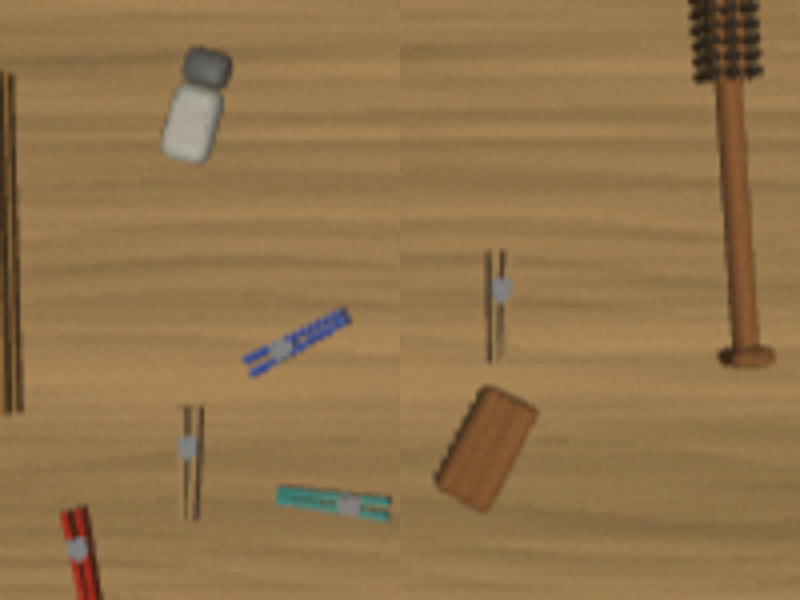

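View pics/c2.png

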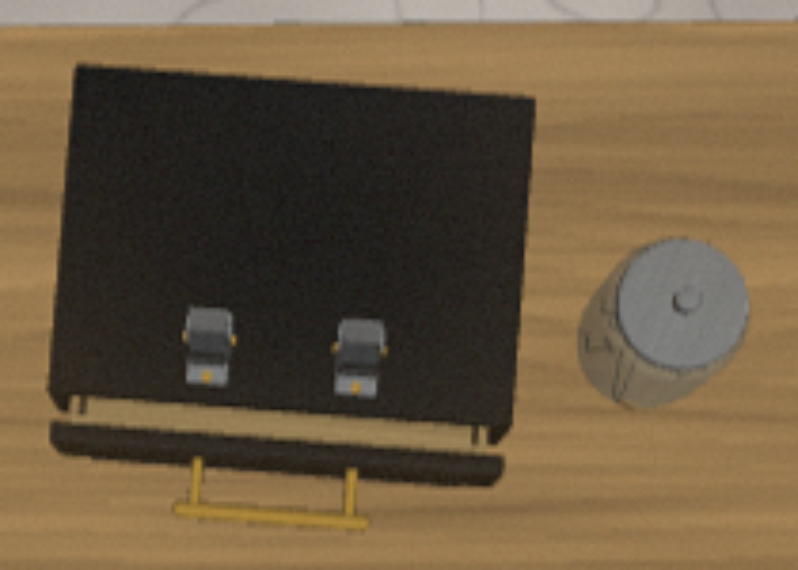

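```bash
python3 - <<'E'
from h import *
im,d,W=look("top")
u=lambda x,y:np.round(W[y,x],4)
# handle bar: brass mask
hsv=cv2.cvtColor(im,cv2.COLOR_BGR2HSV)
z=W[...,2]
X,Y=W[...,0],W[...,1]
# cabinet top
m=(z>0.076)&(z<0.09)&(X>0.5)&(abs(Y+0.03)<0.2)
print("cabtop",blob(W,m,.07))
m=(z>0.055)&(z<0.075)&(X>0.55)&(X<.7)&(abs(Y+0.03)<0.2)
print("front top edge",blob(W,m))
m=(z>0.04)&(z<0.065)&(X>0.5)&(X<.635)&(abs(Y+0.03)<0.1)
print("bar",blob(W,m))
m=(z>0.095)&(z<0.15)&(X>0.62)&(X<.75)&(abs(Y+0.03)<0.12)
n,l,s,c=cv2.connectedComponentsWithStats(m.astype(np.uint8))
for k in range(1,n): print("clip",c[k],blob(W,l==k))
E
```

```text
cabtop {'c': array([ 0.7723, -0.0398]), 'L': 301, 'W': 217, 'yaw': 85.4, 'z': array([78., 82., 86.]), 'n': 10227}
front top edge {'c': array([ 0.63  , -0.0282]), 'L': 297, 'W': 72, 'yaw': 85.5, 'z': array([56., 67., 72.]), 'n': 1217}
bar {'c': array([ 0.6128, -0.0448]), 'L': 167, 'W': 44, 'yaw': -89.9, 'z': array([48., 55., 63.]), 'n': 347}
clip [274.40963855 127.65060241] {'c': array([0.7022, 0.0135]), 'L': 33, 'W': 32, 'yaw': -1.5, 'z': array([ 98., 118., 133.]), 'n': 166}
clip [314.32926829 130.6402439 ] {'c': array([ 0.6943, -0.0814]), 'L': 33, 'W': 29, 'yaw': -3.5, 'z': array([ 98., 119., 133.]), 'n': 164}
```

```bash
cat >> h.py <<'E'
def cab(im,W):
    hsv=cv2.cvtColor(im,cv2.COLOR_BGR2HSV); z=W[...,2]; X,Y=W[...,0],W[...,1]
    m=(hsv[...,0]>15)&(hsv[...,0]<32)&(hsv[...,1]>140)&(z>0.04)&(z<0.065)&(X>0.35)&(X<.67)&(abs(Y+0.02)<0.1)
    return m
E
python3 - <<'E'
from h import *
im,d,W=look("top")
m=cab(im,W); print(blob(W,m)); v,u=np.where(m); print(u.min(),u.max(),v.min(),v.max())
# cabinet top edges in cabinet frame
a=np.radians(-4.6); ex=np.array([np.cos(a),np.sin(a)]); ey=np.array([-ex[1],ex[0]])
z=W[...,2]; xy=W[...,:2]@np.stack([ex,ey],1)
t=(z>.074)&(z<.092)&(W[...,0]>.5)&(abs(W[...,1]+.04)<.2)
print("top ext x",np.percentile(xy[t][:,0],[.3,99.7]),"y",np.percentile(xy[t][:,1],[.5,99.5]))
b=xy[m]; print("brass x",np.percentile(b[:,0],[1,10,50,90,99]),"y",np.percentile(b[:,1],[1,50,99]), "z",np.median(W[m][:,2]))
f=(z>.06)&(z<.074)&(xy[...,0]<.66)&(xy[...,0]>.5)&(abs(W[...,1]+.03)<.2)
print("front",np.percentile(xy[f][:,0],[1,50,99]),np.percentile(xy[f][:,1],[.5,99.5]))
m=(z>0.095)&(z<0.15)&(abs(xy[...,0]-.7)<.06)&(abs(W[...,1]+0.03)<0.12)
n,l,s,c=cv2.connectedComponentsWithStats(m.astype(np.uint8))
for k in range(1,n): q=xy[l==k]; print("clip",q.min(0),q.max(0))
E
```

```text
{'c': array([ 0.6133, -0.0265]), 'L': 128, 'W': 39, 'yaw': 85.7, 'z': array([50., 54., 59.]), 'n': 276}
265 316 160 178
top ext x [0.66478514 0.88003673] y [-0.12692377  0.17023593]
brass x [0.59442948 0.59528767 0.60045212 0.62254613 0.63277743] y [-0.03924279  0.02145787  0.08419008] z 0.0539442152292684
front [0.63261557 0.64238183 0.65478338] [-0.12318131  0.16728402]
clip [0.68272837 0.05429654] [0.71525756 0.08591235]
clip [ 0.68275024 -0.04258923] [ 0.71580541 -0.01098708]
```

```bash
python3 - <<'E'
from h import *
goto(.6177,-.0279,.17,85.4); st()
E
```

```text
opt 0 [  0.   -0.  -16.5] j7 -0.08
  opt 180 [ -0.   -0.  163.5] j7 -0.08
t(cm) [-58.64 -42.89   7.07] w(deg) [  0.   -0.  -16.5] rows_t 17.5
t 0.95 p [0.2247 0.5832 0.2407] F [-0.4  0.6 -0.3] w 1.001 jawyaw 68.9 down [ 0.  0. -1.] q [-1.31  0.43  0.02  1.57 -0.01  1.13 -0.08]
```

```bash
python3 -m handwheel '[{"tx":-30,"ty":-22,"tz":0,"wz":-16.5,"claw":0},{"tx":-30,"ty":-22,"tz":0,"wz":-16.5,"claw":0},{"tx":-30,"ty":-22,"tz":0,"wz":-16.5,"claw":0},{"tx":-30,"ty":-22,"tz":0,"wz":-16.5,"claw":0},{"tx":-30,"ty":-22,"tz":0,"wz":-16.5,"claw":0},{"tx":-30,"ty":-22,"tz":0,"wz":-16.5,"claw":0},{"tx":-30,"ty":-22,"tz":0,"wz":-16.5,"claw":0},{"tx":-30,"ty":-22,"tz":0,"wz":-16.5,"claw":0},{"tx":-30,"ty":-22,"tz":0,"wz":-16.5,"claw":0},{"tx":-30,"ty":-22,"tz":0,"wz":-16.5,"claw":0},{"tx":-30,"ty":-22,"tz":0,"wz":-16.5,"claw":0}]' 20
python3 - <<'E'
from h import *
goto(.6177,-.0279,.17,85.4); st()
E
```

```text
opt 0 [  0.   -0.  -16.5] j7 -0.08
  opt 180 [ -0.   -0.  163.5] j7 -0.08
t(cm) [-58.64 -42.89   7.07] w(deg) [  0.   -0.  -16.5] rows_t 17.5
t 0.95 p [0.2247 0.5832 0.2407] F [-0.4  0.6 -0.3] w 1.001 jawyaw 68.9 down [ 0.  0. -1.] q [-1.31  0.43  0.02  1.57 -0.01  1.13 -0.08]invalid input
```

```bash
python3 -m handwheel '[{"tx":0,"ty":0,"tz":0,"wx":0,"wy":0,"wz":0,"claw":0.9}]' 20; echo; python3 -m handwheel --help | head
```

```text
clock: 1.03
position: [0.2247, 0.5832, 0.2407]
ee_rot: [0.575, 3.089, 0.0]
force: [-0.7, 0.1, -0.2]
width: 0.962
invalid input: not JSON, or not a number
```

```bash
python3 -m handwheel '[{"tx":0,"claw":0.9}]' 20; python3 -m handwheel '[{"tx":0,"ty":0,"tz":0,"wx":0,"wy":0,"wz":-1,"claw":0}]'
```

```text
clock: 1.12
position: [0.2247, 0.5832, 0.2407]
ee_rot: [0.547, 3.094, 0.0]
force: [0.5, -0.8, -0.2]
width: 0.906invalid input
```

```bash
python3 -m handwheel '[{"tx":-30,"ty":-22,"tz":0,"wx":0,"wy":0,"wz":-15.5,"claw":0},{"tx":-30,"ty":-22,"tz":0,"wx":0,"wy":0,"wz":-15.5,"claw":0},{"tx":-30,"ty":-22,"tz":0,"wx":0,"wy":0,"wz":-15.5,"claw":0},{"tx":-30,"ty":-22,"tz":0,"wx":0,"wy":0,"wz":-15.5,"claw":0},{"tx":-30,"ty":-22,"tz":0,"wx":0,"wy":0,"wz":-15.5,"claw":0},{"tx":-30,"ty":-22,"tz":0,"wx":0,"wy":0,"wz":-15.5,"claw":0},{"tx":-30,"ty":-22,"tz":0,"wx":0,"wy":0,"wz":-15.5,"claw":0},{"tx":-30,"ty":-22,"tz":0,"wx":0,"wy":0,"wz":-15.5,"claw":0},{"tx":-30,"ty":-22,"tz":0,"wx":0,"wy":0,"wz":-15.5,"claw":0},{"tx":-30,"ty":-22,"tz":0,"wx":0,"wy":0,"wz":-15.5,"claw":0},{"tx":-30,"ty":-22,"tz":0,"wx":0,"wy":0,"wz":-15.5,"claw":0}]' 20
python3 - <<'E'
from h import *
goto(.6177,-.0279,.17,85.4); st()
E
```

```text
clock: 2.03
position: [0.4324, 0.2713, 0.241]
ee_rot: [0.133, 3.138, -0.0]
force: [-0.3, 0.9, -0.0]
width: 0.109
  opt 0 [-0.   0.  -0.2] j7 0.85
  opt 180 [1.000e-01 0.000e+00 1.798e+02] j7 0.85
t(cm) [-20.98 -28.25   7.11] w(deg) [-0.   0.  -0.2] rows_t 8.6
t 2.03 p [0.4324 0.2713 0.241 ] F [-0.3  0.9 -0. ] w 0.109 jawyaw 85.2 down [ 0.001 -0.    -1.   ] q [-0.74  0.25  0.09  1.85 -0.02  1.04  0.85]
```

```bash
python3 -m handwheel '[{"tx":-21,"ty":-28.2,"tz":7,"wx":0,"wy":0,"wz":0,"claw":0},{"tx":-21,"ty":-28.2,"tz":7,"wx":0,"wy":0,"wz":0,"claw":0},{"tx":-21,"ty":-28.2,"tz":7,"wx":0,"wy":0,"wz":0,"claw":0},{"tx":-21,"ty":-28.2,"tz":7,"wx":0,"wy":0,"wz":0,"claw":0},{"tx":-21,"ty":-28.2,"tz":7,"wx":0,"wy":0,"wz":0,"claw":0},{"tx":-21,"ty":-28.2,"tz":7,"wx":0,"wy":0,"wz":0,"claw":0},{"tx":-21,"ty":-28.2,"tz":7,"wx":0,"wy":0,"wz":0,"claw":0},{"tx":-21,"ty":-28.2,"tz":7,"wx":0,"wy":0,"wz":0,"claw":0},{"tx":-21,"ty":-28.2,"tz":7,"wx":0,"wy":0,"wz":0,"claw":0},{"tx":-21,"ty":-28.2,"tz":7,"wx":0,"wy":0,"wz":0,"claw":0},{"tx":-21,"ty":-28.2,"tz":7,"wx":0,"wy":0,"wz":0,"claw":0}]' 20
python3 - <<'E'
from h import *
goto(.6177,-.0279,.048,85.4); st()
im,d,W=look("wrist","w1.png")
E
```

```text
clock: 2.95
position: [0.618, -0.0242, 0.1699]
ee_rot: [-0.126, -3.138, -0.0]
force: [1.0, 0.2, -0.8]
width: 0.006
  opt 0 [ 0.  -0.1 -0. ] j7 1.55
  opt 180 [-1.0e-01 -0.0e+00  1.8e+02] j7 1.55
t(cm) [-1.000e-02 -3.800e-01  1.219e+01] w(deg) [ 0.  -0.1 -0. ] rows_t 2.9
t 2.95 p [ 0.618  -0.0242  0.1699] F [ 1.   0.2 -0.8] w 0.006 jawyaw 85.4 down [-0.001  0.    -1.   ] q [-0.19  0.49  0.21  1.69 -0.12  0.98  1.55]
```

View pics/w1.png

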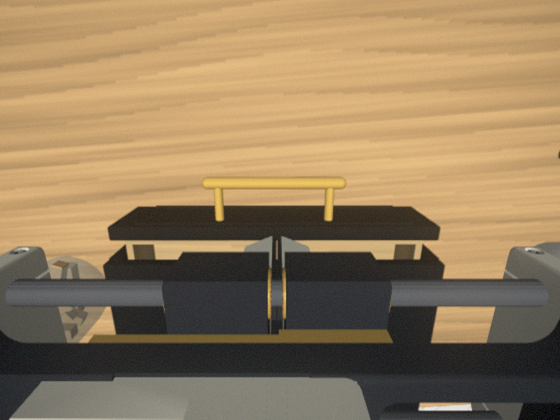

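The wrist view shows the bar at (275,183), its stems at (220,200) and (330,200), and the drawer gap. The fingertips at (277,245) are at a different height. I'll check the bar's position from this view.

```bash
python3 - <<'E'
from h import *
im,d,W=look("wrist")
a=np.radians(-4.6); ex=np.array([np.cos(a),np.sin(a)]); ey=np.array([-ex[1],ex[0]])
for u,v in [(275,183),(210,183),(340,183),(275,222),(275,236),(220,200),(330,200)]:
    p=W[v,u]; print((u,v),np.round(p,4),"cab",np.round([p[:2]@ex,p[:2]@ey],4))
E
```

```text
(275, 183) [ 0.5999 -0.0211  0.055 ] cab [0.5997 0.0271]
(210, 183) [ 0.5954 -0.0789  0.0546] cab [ 0.5998 -0.0309]
(340, 183) [0.6043 0.0366 0.0556] cab [0.5994 0.0849]
(275, 222) [ 0.6339 -0.0238  0.0627] cab [0.6338 0.0271]
(275, 236) [ 0.645  -0.0247  0.0687] cab [0.6449 0.0271]
(220, 200) [ 0.6131 -0.0732  0.05  ] cab [ 0.617  -0.0238]
(330, 200) [0.6209 0.0281 0.0509] cab [0.6166 0.0778]
```

```bash
python3 -m handwheel '[{"tx":-0.15,"ty":-0.4,"tz":4,"wx":0,"wy":0,"wz":0,"claw":0},{"tx":-0.15,"ty":-0.4,"tz":7,"wx":0,"wy":0,"wz":0,"claw":0},{"tx":-0.15,"ty":-0.4,"tz":9,"wx":0,"wy":0,"wz":0,"claw":0},{"tx":-0.15,"ty":-0.4,"tz":10,"wx":0,"wy":0,"wz":0,"claw":0},{"tx":-0.15,"ty":-0.4,"tz":11,"wx":0,"wy":0,"wz":0,"claw":0},{"tx":-0.15,"ty":-0.4,"tz":12,"wx":0,"wy":0,"wz":0,"claw":0},{"tx":-0.15,"ty":-0.4,"tz":12.2,"wx":0,"wy":0,"wz":0,"claw":0}]' 20
```

```text
clock: 3.63
position: [0.6188, -0.0275, 0.0481]
ee_rot: [-0.124, -3.139, -0.001]
force: [-0.3, 0.2, -0.4]
width: 0.005
```

```bash
python3 -m handwheel '[{"tx":1,"ty":0,"tz":0,"wx":0,"wy":0,"wz":0,"claw":0},{"tx":2.5,"ty":0,"tz":0,"wx":0,"wy":0,"wz":0,"claw":0},{"tx":4,"ty":0,"tz":0,"wx":0,"wy":0,"wz":0,"claw":0},{"tx":5.5,"ty":0,"tz":0,"wx":0,"wy":0,"wz":0,"claw":0},{"tx":7,"ty":0,"tz":0,"wx":0,"wy":0,"wz":0,"claw":0},{"tx":8.5,"ty":0,"tz":0,"wx":0,"wy":0,"wz":0,"claw":0},{"tx":10,"ty":0,"tz":0,"wx":0,"wy":0,"wz":0,"claw":0},{"tx":11.5,"ty":0,"tz":0,"wx":0,"wy":0,"wz":0,"claw":0},{"tx":13,"ty":0,"tz":0,"wx":0,"wy":0,"wz":0,"claw":0},{"tx":14.5,"ty":0,"tz":0,"wx":0,"wy":0,"wz":0,"claw":0},{"tx":15.5,"ty":0,"tz":0,"wx":0,"wy":0,"wz":0,"claw":0},{"tx":15.5,"ty":0,"tz":0,"wx":0,"wy":0,"wz":0,"claw":0}]' 20
```

```text
clock: 4.63
position: [0.4631, -0.0157, 0.0494]
ee_rot: [-0.125, -3.139, -0.001]
force: [-0.5, -0.3, 0.4]
width: 0.005
```

```bash
python3 -m handwheel '[{"tx":0.4,"ty":0,"tz":0,"wx":0,"wy":0,"wz":0,"claw":0},{"tx":0.7,"ty":0,"tz":0,"wx":0,"wy":0,"wz":0,"claw":0},{"tx":0.7,"ty":0,"tz":0,"wx":0,"wy":0,"wz":0,"claw":0}]' 20; python3 - <<'E'
from h import *
st(); im,d,W=look("top","t1.png")
E
```

```text
clock: 4.88
position: [0.4584, -0.0154, 0.0491]
ee_rot: [0.126, 3.137, 0.0]
force: [1.0, 0.7, 0.3]
width: 0.006
t 4.88 p [ 0.4584 -0.0154  0.0491] F [1.  0.7 0.3] w 0.006 jawyaw 85.4 down [ 0.002  0.    -1.   ] q [-0.21  0.45  0.17  2.18 -0.14  0.52  1.55]
```

View pics/t1.png

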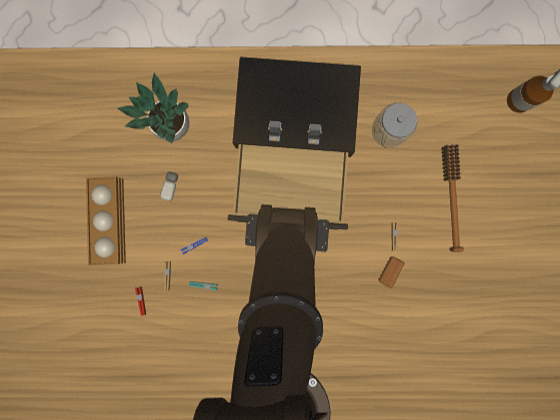

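```bash
python3 -m handwheel '[{"tx":0.2,"ty":0,"tz":0,"wx":0,"wy":0,"wz":0,"claw":0},{"tx":0.4,"ty":0,"tz":0,"wx":0,"wy":0,"wz":0,"claw":0},{"tx":0.4,"ty":0,"tz":0,"wx":0,"wy":0,"wz":0,"claw":0}]' 20; python3 - <<'E'
from h import *
st()
E
```

```text
clock: 5.18
position: [0.4582, -0.0154, 0.0493]
ee_rot: [0.126, 3.131, -0.0]
force: [13.2, -1.8, -9.1]
width: 0.004
t 5.18 p [ 0.4582 -0.0154  0.0493] F [13.2 -1.8 -9.1] w 0.004 jawyaw 85.4 down [ 0.008 -0.    -1.   ] q [-0.21  0.44  0.17  2.19 -0.14  0.51  1.55]
```

```bash
python3 -m handwheel '[{"tx":-0.8,"ty":0,"tz":0,"wx":0,"wy":0,"wz":0,"claw":0},{"tx":-0.9,"ty":0,"tz":-1,"wx":0,"wy":0,"wz":0,"claw":0},{"tx":-0.9,"ty":0,"tz":-4,"wx":0,"wy":0,"wz":0,"claw":0},{"tx":-0.9,"ty":0,"tz":-8,"wx":0,"wy":0,"wz":0,"claw":0},{"tx":-0.9,"ty":0,"tz":-12,"wx":0,"wy":0,"wz":0,"claw":0},{"tx":-0.9,"ty":0,"tz":-12,"wx":0,"wy":0,"wz":0,"claw":0},{"tx":-0.9,"ty":0,"tz":-12,"wx":0,"wy":0,"wz":0,"claw":0}]' 20; python3 - <<'E'
from h import *
st()
im,d,W=look("top")
m=cab(im,W); print("bar",blob(W,m))
for l in ["peg_a","scrub","stick"]:
    for o in nets.cut_out(l,"top")[:4]:
        print(l,round(o["score"],2),np.round(o["uv"]),blob(W,o["region"],0.004))
goto(.4458,-.291,.12,90)
E
```

```text
clock: 5.77
position: [0.4637, -0.0157, 0.1705]
ee_rot: [0.125, 3.136, 0.001]
force: [-0.1, 0.4, -0.8]
width: 0.005
t 5.77 p [ 0.4637 -0.0157  0.1705] F [-0.1  0.4 -0.8] w 0.005 jawyaw 85.4 down [ 0.004  0.001 -1.   ] q [-0.26  0.25  0.22  2.06 -0.08  0.83  1.49]
bar None
peg_a 0.67 [392. 235.] {'c': array([ 0.4471, -0.2913]), 'L': 64, 'W': 14, 'yaw': -1.6, 'z': array([ 9., 14., 18.]), 'n': 118}
peg_a 0.67 [142. 298.] {'c': array([0.2815, 0.361 ]), 'L': 71, 'W': 16, 'yaw': 13.4, 'z': array([ 6., 13., 17.]), 'n': 161}
peg_a 0.63 [168. 275.] {'c': array([0.3463, 0.2934]), 'L': 72, 'W': 15, 'yaw': 0.7, 'z': array([ 6., 13., 18.]), 'n': 162}
peg_a 0.56 [196. 244.] {'c': array([0.4255, 0.2224]), 'L': 66, 'W': 12, 'yaw': -60.9, 'z': array([ 8., 14., 18.]), 'n': 101}
scrub 0.65 [393. 267.] {'c': array([ 0.3583, -0.2783]), 'L': 71, 'W': 37, 'yaw': -28.4, 'z': array([24., 30., 34.]), 'n': 419}
scrub 0.22 [294. 176.] {'c': array([ 0.5739, -0.0249]), 'L': 294, 'W': 201, 'yaw': 85.4, 'z': array([14., 19., 63.]), 'n': 6600}
stick 0.59 [171. 186.] {'c': array([0.5772, 0.2893]), 'L': 73, 'W': 31, 'yaw': -14.7, 'z': array([13., 20., 25.]), 'n': 335}
  opt 0 [-0.  -0.2 -4.6] j7 1.49
  opt 180 [ -0.3   0.  175.4] j7 1.49
t(cm) [ -0.66 -27.54   4.75] w(deg) [-0.  -0.2 -4.6] rows_t 6.7
```

```bash
python3 -m handwheel '[{"tx":-0.7,"ty":-27.5,"tz":4,"wx":0,"wy":0,"wz":-3.5,"claw":0.5},{"tx":-0.7,"ty":-27.5,"tz":4,"wx":0,"wy":0,"wz":-3.5,"claw":0.5},{"tx":-0.7,"ty":-27.5,"tz":4,"wx":0,"wy":0,"wz":-3.5,"claw":0.5},{"tx":-0.7,"ty":-27.5,"tz":4,"wx":0,"wy":0,"wz":-3.5,"claw":0.5},{"tx":-0.7,"ty":-27.5,"tz":4,"wx":0,"wy":0,"wz":-3.5,"claw":0.5},{"tx":-0.7,"ty":-27.5,"tz":4,"wx":0,"wy":0,"wz":-3.5,"claw":0.5},{"tx":-0.7,"ty":-27.5,"tz":4,"wx":0,"wy":0,"wz":-3.5,"claw":0.5},{"tx":-0.7,"ty":-27.5,"tz":4,"wx":0,"wy":0,"wz":-3.5,"claw":0.5},{"tx":-0.7,"ty":-27.5,"tz":4,"wx":0,"wy":0,"wz":-3.5,"claw":0.5}]' 20; python3 - <<'E'
from h import *
st()
im,d,W=look("wrist","w2.png")
for o in nets.cut_out("peg_a","wrist")[:4]:
        print(round(o["score"],2),np.round(o["uv"]),blob(W,o["region"],0.004))
im2,d2,W2=look("top")
for o in nets.cut_out("peg_a","top")[:4]:
        print(round(o["score"],2),np.round(o["uv"]),blob(W2,o["region"],0.004))
goto(.446,-.291,.017,89)
E
```

```text
clock: 6.72
position: [0.4458, -0.2919, 0.1269]
ee_rot: [-0.036, -3.138, -0.001]
force: [-0.3, 0.6, 0.5]
width: 0.5
t 6.72 p [ 0.4458 -0.2919  0.1269] F [-0.3  0.6  0.5] w 0.5 jawyaw 88.7 down [-0.003  0.001 -1.   ] q [ 0.26  0.42  0.29  1.95 -0.16  0.8   2.19]
0.82 [280. 205.] {'c': array([ 0.4472, -0.2902]), 'L': 72, 'W': 13, 'yaw': -1.6, 'z': array([12., 14., 15.]), 'n': 833}
0.77 [168. 275.] {'c': array([0.3465, 0.2943]), 'L': 71, 'W': 16, 'yaw': -2.1, 'z': array([ 7., 13., 18.]), 'n': 158}
0.69 [143. 297.] {'c': array([0.2818, 0.3608]), 'L': 71, 'W': 15, 'yaw': 11.0, 'z': array([ 6., 13., 18.]), 'n': 164}
0.59 [195. 246.] {'c': array([0.4253, 0.2223]), 'L': 66, 'W': 11, 'yaw': -61.0, 'z': array([ 8., 14., 18.]), 'n': 95}
  opt 0 [ 0.1 -0.   0.1] j7 2.19
  opt 180 [ 1.000e-01  1.000e-01 -1.799e+02] j7 2.19
t(cm) [ 0.16 -0.25 11.13] w(deg) [ 0.1 -0.   0.1] rows_t 2.7
```

View pics/w2.png

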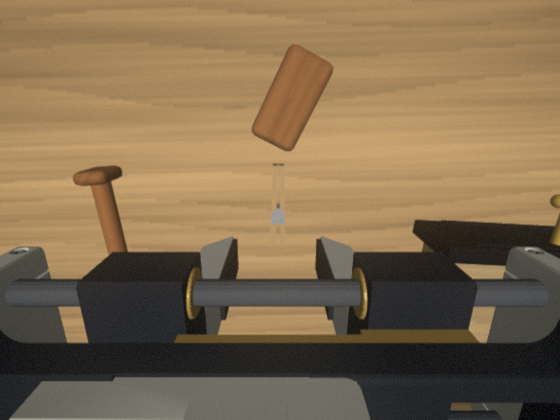

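```bash
python3 -m handwheel '[{"tx":0.1,"ty":-0.2,"tz":4,"wx":0,"wy":0,"wz":0,"claw":0.5},{"tx":0.1,"ty":-0.2,"tz":8,"wx":0,"wy":0,"wz":0,"claw":0.5},{"tx":0.1,"ty":-0.2,"tz":10,"wx":0,"wy":0,"wz":0,"claw":0.5},{"tx":0.1,"ty":-0.2,"tz":11.1,"wx":0,"wy":0,"wz":0,"claw":0.5},{"tx":0.1,"ty":-0.2,"tz":11.1,"wx":0,"wy":0,"wz":0,"claw":0.4},{"tx":0.1,"ty":-0.2,"tz":11.1,"wx":0,"wy":0,"wz":0,"claw":0},{"tx":0.1,"ty":-0.2,"tz":11.1,"wx":0,"wy":0,"wz":0,"claw":0},{"tx":0.1,"ty":-0.2,"tz":11.1,"wx":0,"wy":0,"wz":0,"claw":0},{"tx":0.1,"ty":-0.2,"tz":11.1,"wx":0,"wy":0,"wz":0,"claw":0},{"tx":0.1,"ty":-0.2,"tz":11.1,"wx":0,"wy":0,"wz":0,"claw":0}]' 40; python3 - <<'E'
from h import *
st()
E
```

```text
clock: 7.75
position: [0.447, -0.2927, 0.0186]
ee_rot: [0.029, 3.14, -0.001]
force: [-0.6, 0.9, 5.3]
width: 0.121
t 7.75 p [ 0.447  -0.2927  0.0186] F [-0.6  0.9  5.3] w 0.121 jawyaw 88.9 down [ 0.001 -0.001 -1.   ] q [ 0.32  0.59  0.22  2.02 -0.24  0.56  2.26]
```

```bash
cat >> h.py <<'E'
a_=np.radians(-4.6); EX=np.array([np.cos(a_),np.sin(a_)]); EY=np.array([-EX[1],EX[0]])
def cw(cx,ry): return cx*EX+(0.0217+ry)*EY
def goc(cx,ry,z,yaw=85.4):
    p=cw(cx,ry); print("world",np.round(p,4)); goto(p[0],p[1],z,yaw)
E
python3 -m handwheel '[{"tx":0,"ty":0,"tz":-3,"wx":0,"wy":0,"wz":0,"claw":0},{"tx":0,"ty":0,"tz":-7,"wx":0,"wy":0,"wz":0,"claw":0},{"tx":0,"ty":0,"tz":-11,"wx":0,"wy":0,"wz":0,"claw":0},{"tx":0,"ty":0,"tz":-11,"wx":0,"wy":0,"wz":0,"claw":0}]' 40; python3 - <<'E'
from h import *
st()
goc(.54,-.098,.13)
E
```

```text
clock: 8.08
position: [0.4497, -0.2949, 0.1348]
ee_rot: [0.031, 3.132, -0.007]
force: [1.1, -1.9, -0.9]
width: 0.125
t 8.08 p [ 0.4497 -0.2949  0.1348] F [ 1.1 -1.9 -0.9] w 0.125 jawyaw 88.9 down [ 0.009 -0.005 -1.   ] q [ 0.26  0.41  0.3   1.94 -0.16  0.8   2.2 ]
world [ 0.5321 -0.1194]
  opt 0 [-0.2  0.6  3.5] j7 2.2
  opt 180 [  -0.9   -0.4 -176.5] j7 2.2
t(cm) [-7.9  17.72  0.47] w(deg) [-0.2  0.6  3.5] rows_t 4.7
```

```bash
python3 -m handwheel '[{"tx":-8,"ty":17.4,"tz":0,"wx":0,"wy":0,"wz":3.5,"claw":0},{"tx":-8,"ty":17.4,"tz":0,"wx":0,"wy":0,"wz":3.5,"claw":0},{"tx":-8,"ty":17.4,"tz":0,"wx":0,"wy":0,"wz":3.5,"claw":0},{"tx":-8,"ty":17.4,"tz":0,"wx":0,"wy":0,"wz":3.5,"claw":0},{"tx":-8,"ty":17.4,"tz":0,"wx":0,"wy":0,"wz":3.5,"claw":0},{"tx":-8,"ty":17.4,"tz":0,"wx":0,"wy":0,"wz":3.5,"claw":0},{"tx":-8,"ty":17.4,"tz":0,"wx":0,"wy":0,"wz":3.5,"claw":0},{"tx":-8,"ty":17.4,"tz":0,"wx":0,"wy":0,"wz":3.5,"claw":0}]' 40; python3 - <<'E'
from h import *
st()
im,d,W=look("wrist","w3.png")
goc(.54,-.098,.041)
c=W[...,:2]@np.stack([EX,EY],1)-[0,.0217]
z=W[...,2]
m=(abs(z-.018)<.004)&(c[...,0]>.47)&(c[...,0]<.7)
print("floor",np.nanpercentile(c[m],[1,99],axis=0),m.sum())
E
```

```text
clock: 8.75
position: [0.5293, -0.1209, 0.1279]
ee_rot: [-0.126, -3.139, 0.001]
force: [-0.5, 0.0, -0.3]
width: 0.127
t 8.75 p [ 0.5293 -0.1209  0.1279] F [-0.5  0.  -0.3] w 0.127 jawyaw 85.4 down [-0.    -0.001 -1.   ] q [-0.09  0.43  0.29  1.92 -0.16  0.81  1.78]
world [ 0.5321 -0.1194]
  opt 0 [-0.  -0.  -0.1] j7 1.78
  opt 180 [-0.000e+00  1.000e-01  1.799e+02] j7 1.78
t(cm) [-0.29  0.25  8.69] w(deg) [-0.  -0.  -0.1] rows_t 2.1
floor [[ 0.47591989 -0.12624355]
 [ 0.67890451  0.1325221 ]] 29911
```

View pics/w3.png

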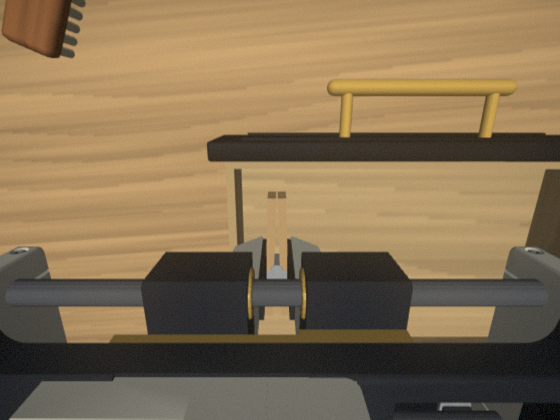

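```bash
python3 -m handwheel '[{"tx":-0.3,"ty":0.7,"tz":3,"wx":0,"wy":0,"wz":0,"claw":0},{"tx":-0.3,"ty":0.7,"tz":6,"wx":0,"wy":0,"wz":0,"claw":0},{"tx":-0.3,"ty":0.7,"tz":8,"wx":0,"wy":0,"wz":0,"claw":0},{"tx":-0.3,"ty":0.7,"tz":8.7,"wx":0,"wy":0,"wz":0,"claw":0},{"tx":-0.3,"ty":0.7,"tz":8.7,"wx":0,"wy":0,"wz":0,"claw":0},{"tx":-0.3,"ty":0.7,"tz":8.7,"wx":0,"wy":0,"wz":0,"claw":0.2},{"tx":-0.3,"ty":0.7,"tz":8.7,"wx":0,"wy":0,"wz":0,"claw":0.2},{"tx":-0.3,"ty":0.7,"tz":7,"wx":0,"wy":0,"wz":0,"claw":0.2},{"tx":-0.3,"ty":0.7,"tz":3,"wx":0,"wy":0,"wz":0,"claw":0.2},{"tx":-0.3,"ty":0.7,"tz":0,"wx":0,"wy":0,"wz":0,"claw":0.2},{"tx":-0.3,"ty":0.7,"tz":0,"wx":0,"wy":0,"wz":0,"claw":0.2},{"tx":-0.3,"ty":0.7,"tz":0,"wx":0,"wy":0,"wz":0,"claw":0.2}]' 40; python3 - <<'E'
from h import *
st()
im,d,W=look("wrist","w4.png")
im,d,W=look("top")
for l in ["scrub","stick"]:
    for o in nets.cut_out(l,"top")[:2]:
        print(l,round(o["score"],2),np.round(o["uv"]),blob(W,o["region"],0.004))
goto(.358,-.2785,.14,63)
E
```

```text
clock: 9.8
position: [0.5352, -0.1138, 0.1311]
ee_rot: [0.126, 3.133, -0.0]
force: [-0.6, -0.1, -0.2]
width: 0.201
t 9.8 p [ 0.5352 -0.1138  0.1311] F [-0.6 -0.1 -0.2] w 0.201 jawyaw 85.4 down [ 0.006 -0.    -1.   ] q [-0.1   0.43  0.29  1.92 -0.17  0.81  1.77]
stick 0.82 [169. 190.] {'c': array([0.5776, 0.2896]), 'L': 73, 'W': 33, 'yaw': -15.0, 'z': array([13., 20., 26.]), 'n': 341}
stick 0.21 [269. 184.] {'c': array([ 0.5562, -0.0162]), 'L': 277, 'W': 241, 'yaw': 83.9, 'z': array([14., 19., 69.]), 'n': 5856}
  opt 0 [-0.  -0.1 22.4] j7 1.77
  opt 180 [ 1.000e-01 -0.000e+00 -1.576e+02] j7 1.77
t(cm) [ 16.1  -17.87  -1.26] w(deg) [-0.  -0.1 22.4] rows_t 5.8
```

View pics/w4.png

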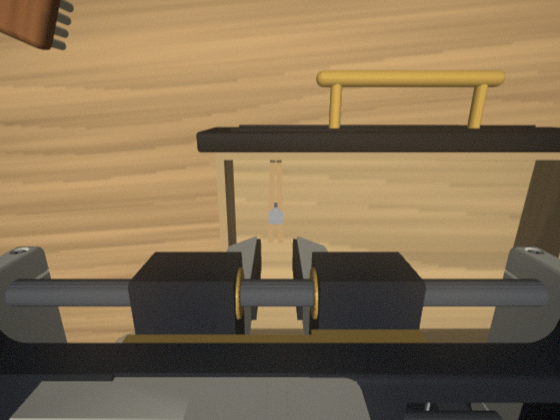

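The peg now lies in the drawer at (276,200). The scrub comes next.

```bash
python3 -m handwheel '[{"tx":16,"ty":-17.9,"tz":-1,"wx":0,"wy":0,"wz":22.4,"claw":0.75},{"tx":16,"ty":-17.9,"tz":-1,"wx":0,"wy":0,"wz":22.4,"claw":0.75},{"tx":16,"ty":-17.9,"tz":-1,"wx":0,"wy":0,"wz":22.4,"claw":0.75},{"tx":16,"ty":-17.9,"tz":-1,"wx":0,"wy":0,"wz":22.4,"claw":0.75},{"tx":16,"ty":-17.9,"tz":-1,"wx":0,"wy":0,"wz":22.4,"claw":0.75},{"tx":16,"ty":-17.9,"tz":-1,"wx":0,"wy":0,"wz":22.4,"claw":0.75},{"tx":16,"ty":-17.9,"tz":-1,"wx":0,"wy":0,"wz":22.4,"claw":0.75},{"tx":16,"ty":-17.9,"tz":-1,"wx":0,"wy":0,"wz":22.4,"claw":0.75},{"tx":16,"ty":-17.9,"tz":-1,"wx":0,"wy":0,"wz":22.4,"claw":0.75},{"tx":16,"ty":-17.9,"tz":-1,"wx":0,"wy":0,"wz":22.4,"claw":0.75}]' 40; python3 - <<'E'
from h import *
st()
im,d,W=look("wrist","w5.png")
for l in ["scrub"]:
    for o in nets.cut_out(l,"wrist")[:2]:
        b=blob(W,o["region"],0.004); print(l,round(o["score"],2),np.round(o["uv"]),b)
        goto(b["c"][0],b["c"][1],.02,b["yaw"]+90)
E
```

```text
clock: 10.83
position: [0.3603, -0.278, 0.1373]
ee_rot: [-0.73, -3.055, -0.001]
force: [0.0, 1.2, -0.3]
width: 0.743
t 10.83 p [ 0.3603 -0.278   0.1373] F [ 0.   1.2 -0.3] w 0.743 jawyaw 63.1 down [-0.     0.001 -1.   ] q [ 0.18  0.3   0.45  2.13 -0.19  0.75  1.85]
scrub 0.73 [271. 198.] {'c': array([ 0.3577, -0.2775]), 'L': 73, 'W': 38, 'yaw': -28.0, 'z': array([26., 29., 30.]), 'n': 3328}
  opt 0 [ 0.  -0.   1.2] j7 1.85
  opt 180 [ 1.000e-01  0.000e+00 -1.788e+02] j7 1.85
t(cm) [ 0.26 -0.08 11.74] w(deg) [ 0.  -0.   1.2] rows_t 2.8
```

View pics/w5.png

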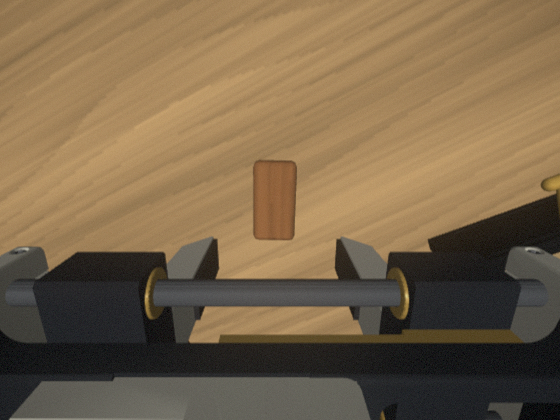

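```bash
python3 -m handwheel '[{"tx":0.25,"ty":-0.1,"tz":4,"wx":0,"wy":0,"wz":1,"claw":0.75},{"tx":0.25,"ty":-0.1,"tz":8,"wx":0,"wy":0,"wz":1,"claw":0.75},{"tx":0.25,"ty":-0.1,"tz":10.5,"wx":0,"wy":0,"wz":1,"claw":0.75},{"tx":0.25,"ty":-0.1,"tz":11.7,"wx":0,"wy":0,"wz":1,"claw":0.75},{"tx":0.25,"ty":-0.1,"tz":11.7,"wx":0,"wy":0,"wz":1,"claw":0.5},{"tx":0.25,"ty":-0.1,"tz":11.7,"wx":0,"wy":0,"wz":1,"claw":0.3},{"tx":0.25,"ty":-0.1,"tz":11.7,"wx":0,"wy":0,"wz":1,"claw":0.3},{"tx":0.25,"ty":-0.1,"tz":11.7,"wx":0,"wy":0,"wz":1,"claw":0.3},{"tx":0.25,"ty":-0.1,"tz":11.7,"wx":0,"wy":0,"wz":1,"claw":0.3},{"tx":0.25,"ty":-0.1,"tz":8,"wx":0,"wy":0,"wz":1,"claw":0.3},{"tx":0.25,"ty":-0.1,"tz":4,"wx":0,"wy":0,"wz":1,"claw":0.3},{"tx":0.25,"ty":-0.1,"tz":0,"wx":0,"wy":0,"wz":1,"claw":0.3}]' 40; python3 - <<'E'
from h import *
st()
goc(.54,-.038,.14)
E
```

```text
clock: 11.93
position: [0.356, -0.2785, 0.1393]
ee_rot: [-0.76, -3.047, 0.0]
force: [1.9, 0.4, -0.6]
width: 0.412
t 11.93 p [ 0.356  -0.2785  0.1393] F [ 1.9  0.4 -0.6] w 0.412 jawyaw 62.0 down [-0.002  0.    -1.   ] q [ 0.16  0.3   0.48  2.13 -0.2   0.76  1.85]
world [ 0.537  -0.0596]
  opt 0 [ -0.   -0.1 -23.4] j7 1.85
  opt 180 [-1.000e-01  0.000e+00  1.566e+02] j7 1.85
t(cm) [-5.7  27.83 -0.09] w(deg) [ -0.   -0.1 -23.4] rows_t 6.8
```

```bash
python3 -m handwheel '[{"tx":-5.7,"ty":27.8,"tz":0,"wx":0,"wy":0,"wz":-23.4,"claw":0.3},{"tx":-5.7,"ty":27.8,"tz":0,"wx":0,"wy":0,"wz":-23.4,"claw":0.3},{"tx":-5.7,"ty":27.8,"tz":0,"wx":0,"wy":0,"wz":-23.4,"claw":0.3},{"tx":-5.7,"ty":27.8,"tz":0,"wx":0,"wy":0,"wz":-23.4,"claw":0.3},{"tx":-5.7,"ty":27.8,"tz":0,"wx":0,"wy":0,"wz":-23.4,"claw":0.3},{"tx":-5.7,"ty":27.8,"tz":0,"wx":0,"wy":0,"wz":-23.4,"claw":0.3},{"tx":-5.7,"ty":27.8,"tz":0,"wx":0,"wy":0,"wz":-23.4,"claw":0.3},{"tx":-5.7,"ty":27.8,"tz":0,"wx":0,"wy":0,"wz":-23.4,"claw":0.3},{"tx":-5.7,"ty":27.8,"tz":0,"wx":0,"wy":0,"wz":-23.4,"claw":0.3},{"tx":-5.7,"ty":27.8,"tz":0,"wx":0,"wy":0,"wz":-23.4,"claw":0.3}]' 40; python3 - <<'E'
from h import *
look("wrist","w6.png"); st()
goc(.54,-.038,.041)
E
```

```text
clock: 12.77
position: [0.5371, -0.0604, 0.138]
ee_rot: [-0.125, -3.139, 0.001]
force: [0.9, -0.5, -1.3]
width: 0.41
t 12.82 p [ 0.5368 -0.0611  0.1381] F [-1.3 -0.3 -0.2] w 0.407 jawyaw 85.3 down [-0.    -0.001 -1.   ] q [-0.21  0.42  0.31  1.92 -0.17  0.83  1.67]
world [ 0.537  -0.0596]
  opt 0 [-0.  -0.  -0.1] j7 1.67
  opt 180 [ -0.    0.  179.9] j7 1.67
t(cm) [-0.    0.16  9.71] w(deg) [-0.  -0.  -0.1] rows_t 2.3
```

View pics/w6.png

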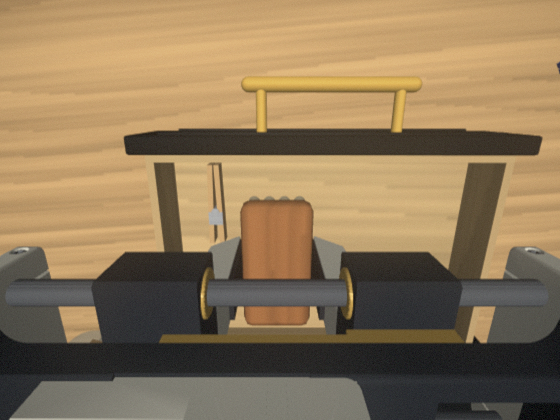

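```bash
python3 -m handwheel '[{"tx":0,"ty":0.6,"tz":4,"wx":0,"wy":0,"wz":0,"claw":0.3},{"tx":0,"ty":0.6,"tz":7,"wx":0,"wy":0,"wz":0,"claw":0.3},{"tx":0,"ty":0.6,"tz":9,"wx":0,"wy":0,"wz":0,"claw":0.3},{"tx":0,"ty":0.6,"tz":9.7,"wx":0,"wy":0,"wz":0,"claw":0.3},{"tx":0,"ty":0.6,"tz":9.7,"wx":0,"wy":0,"wz":0,"claw":0.3},{"tx":0,"ty":0.6,"tz":9.7,"wx":0,"wy":0,"wz":0,"claw":0.5},{"tx":0,"ty":0.6,"tz":9.7,"wx":0,"wy":0,"wz":0,"claw":0.5},{"tx":0,"ty":0.6,"tz":9,"wx":0,"wy":0,"wz":0,"claw":0.5},{"tx":0,"ty":0.6,"tz":6,"wx":0,"wy":0,"wz":0,"claw":0.5},{"tx":0,"ty":0.6,"tz":2,"wx":0,"wy":0,"wz":0,"claw":0.5},{"tx":0,"ty":0.6,"tz":0,"wx":0,"wy":0,"wz":0,"claw":0.5},{"tx":0,"ty":0.6,"tz":0,"wx":0,"wy":0,"wz":0,"claw":0.5}]' 40; python3 - <<'E'
from h import *
st()
im,d,W=look("wrist","w7.png")
im,d,W=look("top")
for l in ["stick"]:
    for o in nets.cut_out(l,"top")[:2]:
        print(l,round(o["score"],2),np.round(o["uv"]),blob(W,o["region"],0.004))
goto(.5776,.2896,.14,74)
E
```

```text
clock: 13.82
position: [0.5405, -0.0548, 0.1429]
ee_rot: [0.127, 3.131, 0.001]
force: [1.0, -0.3, 0.1]
width: 0.5
t 13.82 p [ 0.5405 -0.0548  0.1429] F [ 1.  -0.3  0.1] w 0.5 jawyaw 85.4 down [ 0.008  0.    -1.   ] q [-0.23  0.41  0.31  1.92 -0.17  0.83  1.66]
stick 0.76 [170. 189.] {'c': array([0.5775, 0.2893]), 'L': 73, 'W': 33, 'yaw': -15.3, 'z': array([13., 20., 25.]), 'n': 342}
  opt 0 [ 0.   0.  11.4] j7 1.66
  opt 180 [  -0.     0.  -168.6] j7 1.66
t(cm) [-1.23 34.58 -0.19] w(deg) [ 0.   0.  11.4] rows_t 8.3
```

View pics/w7.png

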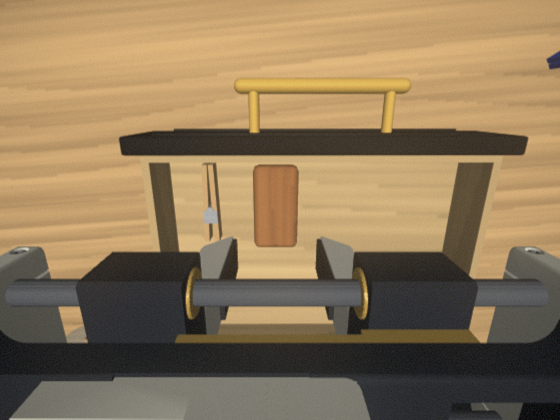

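```bash
python3 - <<'E'
from h import *
im,d,W=look("top")
m=(W[...,2]>.04)&(W[...,1]>.15)&(W[...,1]<.42)&(W[...,0]>.61)
print(m.sum(), np.sort(W[m][:,0])[:5], [ (round(float(W[m&(W[...,0]<k)][:,2].min()),3) if (m&(W[...,0]<k)).any() else None) for k in (.64,.66,.68,.7)])
m=(W[...,2]>.04)&(W[...,1]<-.18)&(W[...,1]>-.36)&(W[...,0]>.6)
print("jar x",np.nanpercentile(W[m][:,0],[1,99]),"y",np.nanpercentile(W[m][:,1],[1,99]))
E
python3 -m handwheel '[{"tx":-1.2,"ty":34.5,"tz":0,"wx":0,"wy":0,"wz":11,"claw":0.7},{"tx":-1.2,"ty":34.5,"tz":0,"wx":0,"wy":0,"wz":11,"claw":0.7},{"tx":-1.2,"ty":34.5,"tz":0,"wx":0,"wy":0,"wz":11,"claw":0.7},{"tx":-1.2,"ty":34.5,"tz":0,"wx":0,"wy":0,"wz":11,"claw":0.7},{"tx":-1.2,"ty":34.5,"tz":0,"wx":0,"wy":0,"wz":11,"claw":0.7},{"tx":-1.2,"ty":34.5,"tz":0,"wx":0,"wy":0,"wz":11,"claw":0.7},{"tx":-1.2,"ty":34.5,"tz":0,"wx":0,"wy":0,"wz":11,"claw":0.7},{"tx":-1.2,"ty":34.5,"tz":0,"wx":0,"wy":0,"wz":11,"claw":0.7},{"tx":-1.2,"ty":34.5,"tz":0,"wx":0,"wy":0,"wz":11,"claw":0.7},{"tx":-1.2,"ty":34.5,"tz":0,"wx":0,"wy":0,"wz":11,"claw":0.7},{"tx":-1.2,"ty":34.5,"tz":0,"wx":0,"wy":0,"wz":11,"claw":0.7}]' 40; python3 - <<'E'
from h import *
st()
im,d,W=look("wrist","w8.png")
for l in ["stick"]:
    for o in nets.cut_out(l,"wrist")[:2]:
        b=blob(W,o["region"],0.004); print(l,round(o["score"],2),np.round(o["uv"]),b)
        goto(b["c"][0],b["c"][1],.018,b["yaw"]+90)
E
```

```text
2562 [0.66056142 0.66112971 0.66306022 0.66330401 0.66384193] [None, None, 0.154, 0.041]
jar x [0.67534479 0.86100951] y [-0.31773772 -0.18057506]
clock: 14.93
position: [0.5766, 0.2892, 0.136]
ee_rot: [-0.423, -3.111, 0.003]
force: [0.4, -2.1, -0.5]
width: 0.702
t 14.93 p [0.5766 0.2892 0.136 ] F [ 0.4 -2.1 -0.5] w 0.702 jawyaw 74.5 down [-0.002 -0.002 -1.   ] q [-0.76  0.58  0.32  1.66 -0.21  0.95  0.94]
stick 0.98 [279. 199.] {'c': array([0.5776, 0.2913]), 'L': 73, 'W': 31, 'yaw': -15.7, 'z': array([15., 20., 22.]), 'n': 2392}
  opt 0 [-0.1 -0.   0. ] j7 0.94
  opt 180 [ 1.0e-01 -2.0e-01 -1.8e+02] j7 0.94
t(cm) [ 0.1   0.47 11.88] w(deg) [-0.1 -0.   0. ] rows_t 2.9
stick 0.74 [ 52. 214.] {'c': array([0.543 , 0.1272]), 'L': 221, 'W': 103, 'yaw': 85.4, 'z': array([15., 34., 68.]), 'n': 8173}
  opt 0 [-1.000e-01 -1.000e-01 -1.011e+02] j7 0.94
  opt 180 [-0.1  0.1 78.9] j7 0.94
t(cm) [ -1.01 -16.26  11.92] w(deg) [-0.1  0.1 78.9] rows_t 4.8
```

View pics/w8.png

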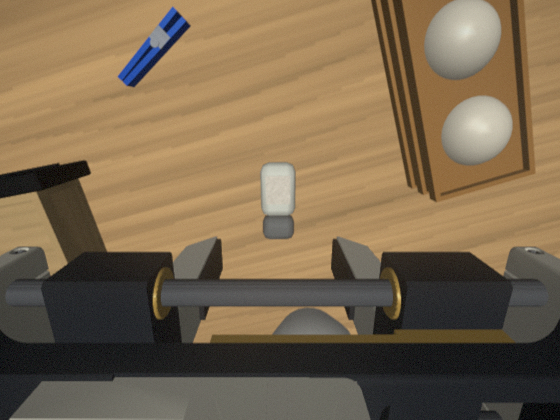

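```bash
python3 -m handwheel '[{"tx":0.1,"ty":0.2,"tz":4,"wx":0,"wy":0,"wz":0,"claw":0.7},{"tx":0.1,"ty":0.2,"tz":8,"wx":0,"wy":0,"wz":0,"claw":0.7},{"tx":0.1,"ty":0.2,"tz":10.5,"wx":0,"wy":0,"wz":0,"claw":0.7},{"tx":0.1,"ty":0.2,"tz":11.8,"wx":0,"wy":0,"wz":0,"claw":0.7},{"tx":0.1,"ty":0.2,"tz":11.8,"wx":0,"wy":0,"wz":0,"claw":0.5},{"tx":0.1,"ty":0.2,"tz":11.8,"wx":0,"wy":0,"wz":0,"claw":0.2},{"tx":0.1,"ty":0.2,"tz":11.8,"wx":0,"wy":0,"wz":0,"claw":0.2},{"tx":0.1,"ty":0.2,"tz":11.8,"wx":0,"wy":0,"wz":0,"claw":0.2},{"tx":0.1,"ty":0.2,"tz":11.8,"wx":0,"wy":0,"wz":0,"claw":0.2},{"tx":0.1,"ty":0.2,"tz":8,"wx":0,"wy":0,"wz":0,"claw":0.2},{"tx":0.1,"ty":0.2,"tz":4,"wx":0,"wy":0,"wz":0,"claw":0.2},{"tx":0.1,"ty":0.2,"tz":0,"wx":0,"wy":0,"wz":0,"claw":0.2}]' 40; python3 - <<'E'
from h import *
st()
goc(.54,.03,.14)
E
```

```text
clock: 16.03
position: [0.5768, 0.2909, 0.1396]
ee_rot: [-0.426, -3.112, 0.001]
force: [1.9, 0.6, -0.3]
width: 0.335
t 16.03 p [0.5768 0.2909 0.1396] F [ 1.9  0.6 -0.3] w 0.335 jawyaw 74.4 down [-0. -0. -1.] q [-0.76  0.57  0.32  1.65 -0.21  0.95  0.94]
world [0.5424 0.0082]
  opt 0 [ -0.  -0. -11.] j7 0.94
  opt 180 [ -0.   0. 169.] j7 0.94
t(cm) [ -4.28 -28.15  -0.03] w(deg) [ -0.  -0. -11.] rows_t 6.8
```

```bash
python3 -m handwheel '[{"tx":-4.3,"ty":-28.1,"tz":0,"wx":0,"wy":0,"wz":-11,"claw":0.2},{"tx":-4.3,"ty":-28.1,"tz":0,"wx":0,"wy":0,"wz":-11,"claw":0.2},{"tx":-4.3,"ty":-28.1,"tz":0,"wx":0,"wy":0,"wz":-11,"claw":0.2},{"tx":-4.3,"ty":-28.1,"tz":0,"wx":0,"wy":0,"wz":-11,"claw":0.2},{"tx":-4.3,"ty":-28.1,"tz":0,"wx":0,"wy":0,"wz":-11,"claw":0.2},{"tx":-4.3,"ty":-28.1,"tz":0,"wx":0,"wy":0,"wz":-11,"claw":0.2},{"tx":-4.3,"ty":-28.1,"tz":0,"wx":0,"wy":0,"wz":-11,"claw":0.2},{"tx":-4.3,"ty":-28.1,"tz":0,"wx":0,"wy":0,"wz":-11,"claw":0.2},{"tx":-4.3,"ty":-28.1,"tz":0,"wx":0,"wy":0,"wz":-11,"claw":0.2},{"tx":-4.3,"ty":-28.1,"tz":0,"wx":0,"wy":0,"wz":-11,"claw":0.2}]' 40; python3 - <<'E'
from h import *
look("wrist","w9.png"); st()
goc(.54,.03,.039)
E
```

```text
clock: 16.87
position: [0.5435, 0.0095, 0.1385]
ee_rot: [0.126, 3.138, 0.002]
force: [0.3, 0.1, -0.8]
width: 0.335
t 16.92 p [0.5435 0.0103 0.1382] F [ 0.6  0.7 -0.5] w 0.336 jawyaw 85.5 down [ 0.001  0.001 -1.   ] q [-0.34  0.42  0.3   1.91 -0.16  0.83  1.54]
world [0.5424 0.0082]
  opt 0 [0.1 0.1 0.1] j7 1.54
  opt 180 [-1.000e-01  1.000e-01 -1.799e+02] j7 1.54
t(cm) [ 0.1  -0.23  9.92] w(deg) [0.1 0.1 0.1] rows_t 2.4
```

View pics/w9.png

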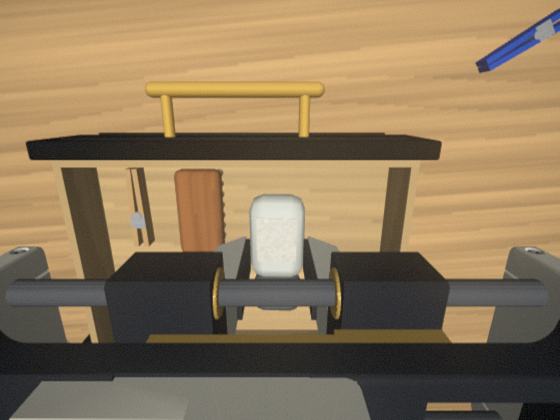

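```bash
python3 -m handwheel '[{"tx":0.1,"ty":0.1,"tz":4,"wx":0,"wy":0,"wz":0,"claw":0.2},{"tx":0.1,"ty":0.1,"tz":7,"wx":0,"wy":0,"wz":0,"claw":0.2},{"tx":0.1,"ty":0.1,"tz":9,"wx":0,"wy":0,"wz":0,"claw":0.2},{"tx":0.1,"ty":0.1,"tz":9.9,"wx":0,"wy":0,"wz":0,"claw":0.2},{"tx":0.1,"ty":0.1,"tz":9.9,"wx":0,"wy":0,"wz":0,"claw":0.2},{"tx":0.1,"ty":0.1,"tz":9.9,"wx":0,"wy":0,"wz":0,"claw":0.43},{"tx":0.1,"ty":0.1,"tz":9.9,"wx":0,"wy":0,"wz":0,"claw":0.43},{"tx":0.1,"ty":0.1,"tz":9,"wx":0,"wy":0,"wz":0,"claw":0.43},{"tx":0.1,"ty":0.1,"tz":6,"wx":0,"wy":0,"wz":0,"claw":0.43},{"tx":0.1,"ty":0.1,"tz":2,"wx":0,"wy":0,"wz":0,"claw":0.43},{"tx":0.1,"ty":0.1,"tz":0,"wx":0,"wy":0,"wz":0,"claw":0.43},{"tx":0.1,"ty":0.1,"tz":0,"wx":0,"wy":0,"wz":0,"claw":0.43}]' 40; python3 - <<'E'
from h import *
st()
im,d,W=look("wrist","w10.png")
im,d,W=look("top")
for l in ["peg_a"]:
    for o in nets.cut_out(l,"top")[:5]:
        print(l,round(o["score"],2),np.round(o["uv"]),blob(W,o["region"],0.004))
goto(.3467,.294,.14,89)
E
```

```text
clock: 17.92
position: [0.5449, 0.0107, 0.1428]
ee_rot: [0.124, 3.132, 0.002]
force: [1.0, -0.2, -0.3]
width: 0.431
t 17.92 p [0.5449 0.0107 0.1428] F [ 1.  -0.2 -0.3] w 0.431 jawyaw 85.5 down [ 0.007  0.001 -1.   ] q [-0.34  0.41  0.31  1.91 -0.16  0.83  1.54]
peg_a 0.68 [198. 285.] {'c': array([0.3214, 0.2004]), 'L': 66, 'W': 13, 'yaw': 82.5, 'z': array([ 8., 14., 18.]), 'n': 119}
peg_a 0.65 [169. 274.] {'c': array([0.3466, 0.2933]), 'L': 67, 'W': 15, 'yaw': -0.3, 'z': array([ 7., 13., 18.]), 'n': 143}
peg_a 0.63 [326. 179.] {'c': array([ 0.5593, -0.0225]), 'L': 294, 'W': 230, 'yaw': 85.4, 'z': array([15., 20., 70.]), 'n': 2877}
peg_a 0.51 [142. 297.] {'c': array([0.282 , 0.3603]), 'L': 67, 'W': 15, 'yaw': 15.6, 'z': array([ 5., 13., 17.]), 'n': 157}
  opt 0 [ 0.  -0.  -3.5] j7 1.54
  opt 180 [ -0.   -0.  176.5] j7 1.54
t(cm) [21.69 26.71 -0.2 ] w(deg) [ 0.  -0.  -3.5] rows_t 8.3
```

View pics/w10.png

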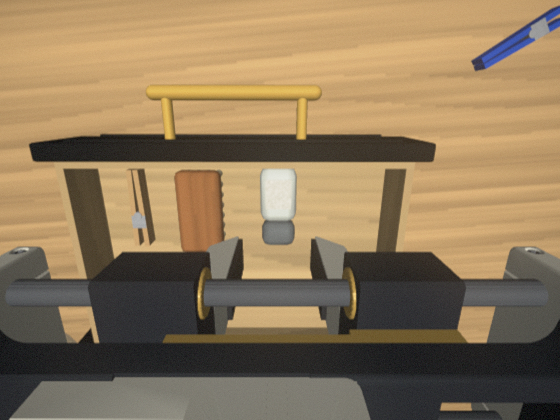

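```bash
python3 -m handwheel '[{"tx":21.7,"ty":26.7,"tz":0,"wx":0,"wy":0,"wz":-3.5,"claw":0.38},{"tx":21.7,"ty":26.7,"tz":0,"wx":0,"wy":0,"wz":-3.5,"claw":0.38},{"tx":21.7,"ty":26.7,"tz":0,"wx":0,"wy":0,"wz":-3.5,"claw":0.38},{"tx":21.7,"ty":26.7,"tz":0,"wx":0,"wy":0,"wz":-3.5,"claw":0.38},{"tx":21.7,"ty":26.7,"tz":0,"wx":0,"wy":0,"wz":-3.5,"claw":0.38},{"tx":21.7,"ty":26.7,"tz":0,"wx":0,"wy":0,"wz":-3.5,"claw":0.38},{"tx":21.7,"ty":26.7,"tz":0,"wx":0,"wy":0,"wz":-3.5,"claw":0.38},{"tx":21.7,"ty":26.7,"tz":0,"wx":0,"wy":0,"wz":-3.5,"claw":0.38},{"tx":21.7,"ty":26.7,"tz":0,"wx":0,"wy":0,"wz":-3.5,"claw":0.38},{"tx":21.7,"ty":26.7,"tz":0,"wx":0,"wy":0,"wz":-3.5,"claw":0.38},{"tx":21.7,"ty":26.7,"tz":0,"wx":0,"wy":0,"wz":-3.5,"claw":0.38},{"tx":21.7,"ty":26.7,"tz":0,"wx":0,"wy":0,"wz":-3.5,"claw":0.38}]' 40; python3 - <<'E'
from h import *
st()
im,d,W=look("wrist","w11.png")
for l in ["peg_a"]:
    for o in nets.cut_out(l,"wrist")[:4]:
        b=blob(W,o["region"],0.004); print(l,round(o["score"],2),np.round(o["uv"]),b)
        goto(b["c"][0],b["c"][1],.017,b["yaw"]+90)
E
```

```text
clock: 19.07
position: [0.3475, 0.2921, 0.1371]
ee_rot: [-0.031, -3.141, 0.003]
force: [-1.1, -0.8, -0.5]
width: 0.38
t 19.07 p [0.3475 0.2921 0.1371] F [-1.1 -0.8 -0.5] w 0.38 jawyaw 88.9 down [-0.001 -0.002 -1.   ] q [-0.98  0.29  0.2   2.11 -0.08  0.75  0.82]
peg_a 0.96 [277. 194.] {'c': array([0.3468, 0.2955]), 'L': 72, 'W': 14, 'yaw': -1.3, 'z': array([12., 14., 15.]), 'n': 776}
  opt 0 [-0.1 -0.   0.1] j7 0.82
  opt 180 [ 0.000e+00 -1.000e-01 -1.799e+02] j7 0.82
t(cm) [ 0.12  0.36 12.04] w(deg) [-0.1 -0.   0.1] rows_t 2.9
peg_a 0.89 [354. 127.] {'c': array([0.2822, 0.3635]), 'L': 72, 'W': 14, 'yaw': 10.5, 'z': array([ 6., 13., 15.]), 'n': 1287}
  opt 0 [ -0.1  -0.  -11.7] j7 0.82
  opt 180 [-0.000e+00  1.000e-01  1.683e+02] j7 0.82
t(cm) [ 6.72  7.02 12.04] w(deg) [ -0.1  -0.  -11.7] rows_t 3.7
peg_a 0.83 [174. 176.] {'c': array([0.3218, 0.2021]), 'L': 72, 'W': 14, 'yaw': 83.2, 'z': array([ 6., 13., 14.]), 'n': 1132}
  opt 0 [ -0.   -0.1 -84.4] j7 0.82
  opt 180 [-0.1  0.  95.6] j7 0.82
t(cm) [ 2.41 -9.03 12.05] w(deg) [ -0.   -0.1 -84.4] rows_t 3.7
```

View pics/w11.png

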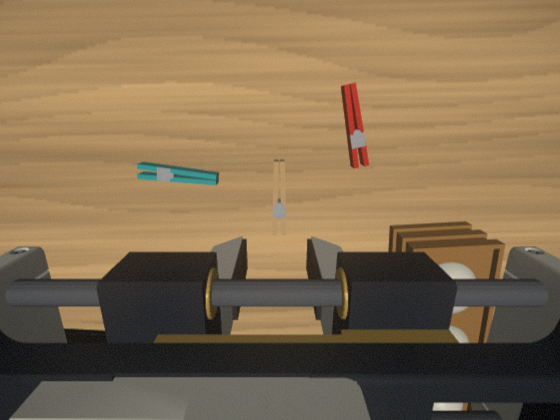

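```bash
python3 -m handwheel '[{"tx":0.1,"ty":0.2,"tz":4,"wx":0,"wy":0,"wz":0,"claw":0.38},{"tx":0.1,"ty":0.2,"tz":8,"wx":0,"wy":0,"wz":0,"claw":0.38},{"tx":0.1,"ty":0.2,"tz":11,"wx":0,"wy":0,"wz":0,"claw":0.38},{"tx":0.1,"ty":0.2,"tz":12,"wx":0,"wy":0,"wz":0,"claw":0.38},{"tx":0.1,"ty":0.2,"tz":12,"wx":0,"wy":0,"wz":0,"claw":0.2},{"tx":0.1,"ty":0.2,"tz":12,"wx":0,"wy":0,"wz":0,"claw":0},{"tx":0.1,"ty":0.2,"tz":12,"wx":0,"wy":0,"wz":0,"claw":0},{"tx":0.1,"ty":0.2,"tz":12,"wx":0,"wy":0,"wz":0,"claw":0},{"tx":0.1,"ty":0.2,"tz":12,"wx":0,"wy":0,"wz":0,"claw":0},{"tx":0.1,"ty":0.2,"tz":8,"wx":0,"wy":0,"wz":0,"claw":0},{"tx":0.1,"ty":0.2,"tz":4,"wx":0,"wy":0,"wz":0,"claw":0},{"tx":0.1,"ty":0.2,"tz":0,"wx":0,"wy":0,"wz":0,"claw":0}]' 40; python3 - <<'E'
from h import *
st()
goc(.54,.092,.14)
E
```

```text
clock: 20.17
position: [0.3459, 0.2947, 0.139]
ee_rot: [-0.03, -3.141, 0.002]
force: [1.4, 1.6, 0.3]
width: 0.128
t 20.17 p [0.3459 0.2947 0.139 ] F [1.4 1.6 0.3] w 0.128 jawyaw 88.9 down [-0.001 -0.002 -1.   ] q [-1.    0.29  0.21  2.11 -0.09  0.75  0.82]
world [0.5474 0.07  ]
  opt 0 [-0.1 -0.   3.5] j7 0.82
  opt 180 [ 1.000e-01 -1.000e-01 -1.765e+02] j7 0.82
t(cm) [-20.58 -22.07  -0.08] w(deg) [-0.1 -0.   3.5] rows_t 7.2
```

```bash
python3 -m handwheel '[{"tx":-20.6,"ty":-22.1,"tz":0,"wx":0,"wy":0,"wz":3.5,"claw":0},{"tx":-20.6,"ty":-22.1,"tz":0,"wx":0,"wy":0,"wz":3.5,"claw":0},{"tx":-20.6,"ty":-22.1,"tz":0,"wx":0,"wy":0,"wz":3.5,"claw":0},{"tx":-20.6,"ty":-22.1,"tz":0,"wx":0,"wy":0,"wz":3.5,"claw":0},{"tx":-20.6,"ty":-22.1,"tz":0,"wx":0,"wy":0,"wz":3.5,"claw":0},{"tx":-20.6,"ty":-22.1,"tz":0,"wx":0,"wy":0,"wz":3.5,"claw":0},{"tx":-20.6,"ty":-22.1,"tz":0,"wx":0,"wy":0,"wz":3.5,"claw":0},{"tx":-20.6,"ty":-22.1,"tz":0,"wx":0,"wy":0,"wz":3.5,"claw":0},{"tx":-20.6,"ty":-22.1,"tz":0,"wx":0,"wy":0,"wz":3.5,"claw":0},{"tx":-20.6,"ty":-22.1,"tz":0,"wx":0,"wy":0,"wz":3.5,"claw":0},{"tx":-20.6,"ty":-22.1,"tz":0,"wx":0,"wy":0,"wz":3.5,"claw":0}]' 40; python3 - <<'E'
from h import *
look("wrist","w12.png"); st()
goc(.54,.092,.041)
E
```

```text
clock: 21.08
position: [0.5471, 0.072, 0.1377]
ee_rot: [-0.123, -3.138, -0.001]
force: [-0.7, 0.7, 0.5]
width: 0.122
t 21.13 p [0.547  0.0723 0.1377] F [ 0.5 -0.6 -0.6] w 0.127 jawyaw 85.5 down [-0.001  0.001 -1.   ] q [-0.45  0.43  0.3   1.89 -0.17  0.84  1.43]
world [0.5474 0.07  ]
  opt 0 [ 0.  -0.   0.1] j7 1.43
  opt 180 [ 1.000e-01  1.000e-01 -1.799e+02] j7 1.43
t(cm) [-0.06 -0.23  9.67] w(deg) [ 0.  -0.   0.1] rows_t 2.3
```

View pics/w12.png

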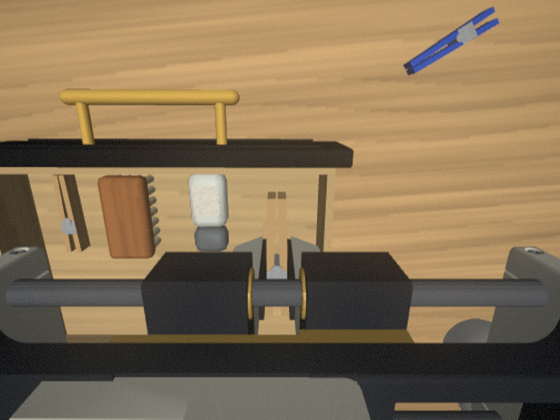

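```bash
python3 -m handwheel '[{"tx":0,"ty":-0.2,"tz":4,"wx":0,"wy":0,"wz":0,"claw":0},{"tx":0,"ty":-0.2,"tz":7,"wx":0,"wy":0,"wz":0,"claw":0},{"tx":0,"ty":-0.2,"tz":9,"wx":0,"wy":0,"wz":0,"claw":0},{"tx":0,"ty":-0.2,"tz":9.7,"wx":0,"wy":0,"wz":0,"claw":0},{"tx":0,"ty":-0.2,"tz":9.7,"wx":0,"wy":0,"wz":0,"claw":0},{"tx":0,"ty":-0.2,"tz":9.7,"wx":0,"wy":0,"wz":0,"claw":0.2},{"tx":0,"ty":-0.2,"tz":9.7,"wx":0,"wy":0,"wz":0,"claw":0.2},{"tx":0,"ty":-0.2,"tz":8,"wx":0,"wy":0,"wz":0,"claw":0.2},{"tx":0,"ty":-0.2,"tz":5,"wx":0,"wy":0,"wz":0,"claw":0.2},{"tx":0,"ty":-0.2,"tz":1,"wx":0,"wy":0,"wz":0,"claw":0.2},{"tx":0,"ty":-0.2,"tz":0,"wx":0,"wy":0,"wz":0,"claw":0.2},{"tx":0,"ty":-0.2,"tz":0,"wx":0,"wy":0,"wz":0,"claw":0.2}]' 40; python3 - <<'E'
from h import *
look("wrist","w13.png"); st()
im,d,W=look("scene","s2.png")
goc(.40,0,.14)
E
```

```text
clock: 22.13
position: [0.5506, 0.0692, 0.1427]
ee_rot: [0.125, 3.131, 0.004]
force: [0.5, -0.1, -1.0]
width: 0.2
t 22.18 p [0.5494 0.0692 0.1406] F [ 0.   0.8 -0. ] w 0.201 jawyaw 85.4 down [ 0.005  0.002 -1.   ] q [-0.45  0.43  0.3   1.89 -0.17  0.84  1.44]
world [ 0.4005 -0.0104]
  opt 0 [0.1 0.1 0. ] j7 1.44
  opt 180 [-2.0e-01  1.0e-01 -1.8e+02] j7 1.44
t(cm) [14.11 -9.1  -0.15] w(deg) [0.1 0.1 0. ] rows_t 4.0
```

View pics/w13.png

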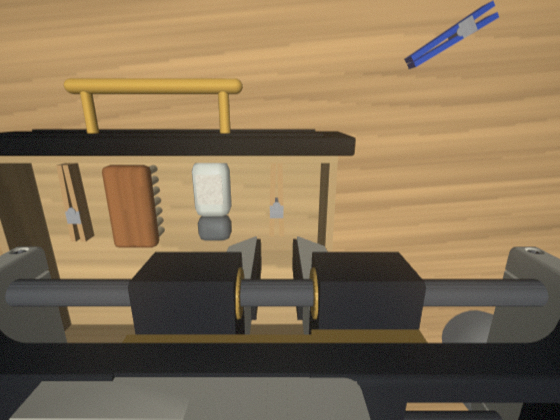

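View pics/s2.png

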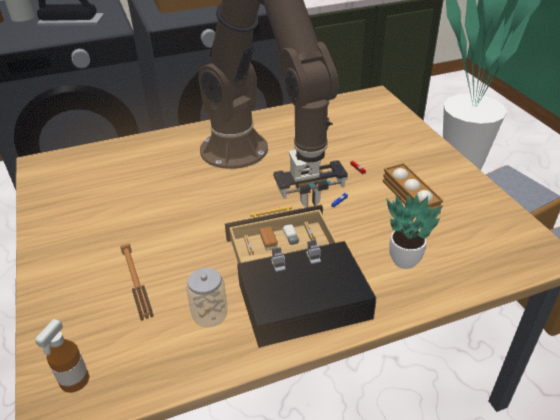

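All four items lie in the drawer, and nothing loose but the look-alikes remains on the worktop. I'll go in front of the handle with the fingers shut and push the drawer in.

```bash
python3 -m handwheel '[{"tx":14,"ty":-9.1,"tz":0,"wx":0,"wy":0,"wz":0,"claw":0},{"tx":14,"ty":-9.1,"tz":0,"wx":0,"wy":0,"wz":0,"claw":0},{"tx":14,"ty":-9.1,"tz":0,"wx":0,"wy":0,"wz":0,"claw":0},{"tx":14,"ty":-9.1,"tz":0,"wx":0,"wy":0,"wz":0,"claw":0},{"tx":14,"ty":-9.1,"tz":0,"wx":0,"wy":0,"wz":0,"claw":0},{"tx":14,"ty":-9.1,"tz":0,"wx":0,"wy":0,"wz":0,"claw":0},{"tx":14,"ty":-9.1,"tz":4,"wx":0,"wy":0,"wz":0,"claw":0},{"tx":14,"ty":-9.1,"tz":7,"wx":0,"wy":0,"wz":0,"claw":0},{"tx":14,"ty":-9.1,"tz":9,"wx":0,"wy":0,"wz":0,"claw":0},{"tx":14,"ty":-9.1,"tz":9,"wx":0,"wy":0,"wz":0,"claw":0},{"tx":14,"ty":-9.1,"tz":9,"wx":0,"wy":0,"wz":0,"claw":0}]' 40; python3 - <<'E'
from h import *
st(); goc(.60,0,.05)
E
```

```text
clock: 23.15
position: [0.4009, -0.0107, 0.047]
ee_rot: [-0.125, -3.136, 0.001]
force: [-0.3, -0.1, -0.2]
width: 0.002
t 23.15 p [ 0.4009 -0.0107  0.047 ] F [-0.3 -0.1 -0.2] w 0.002 jawyaw 85.4 down [-0.003 -0.001 -1.   ] q [-0.31  0.4   0.26  2.32 -0.23  0.45  1.63]
world [ 0.5998 -0.0265]
  opt 0 [-0.  -0.2  0. ] j7 1.63
  opt 180 [ 2.0e-01 -1.0e-01 -1.8e+02] j7 1.63
t(cm) [-19.96   0.02  -0.36] w(deg) [-0.  -0.2  0. ] rows_t 4.8
```

```bash
python3 -m handwheel '[{"tx":-1,"ty":0,"tz":-0.2,"wx":0,"wy":0,"wz":0,"claw":0},{"tx":-2,"ty":0,"tz":-0.2,"wx":0,"wy":0,"wz":0,"claw":0},{"tx":-3,"ty":0,"tz":-0.2,"wx":0,"wy":0,"wz":0,"claw":0},{"tx":-4,"ty":0,"tz":-0.2,"wx":0,"wy":0,"wz":0,"claw":0},{"tx":-5,"ty":0,"tz":-0.2,"wx":0,"wy":0,"wz":0,"claw":0},{"tx":-6,"ty":0,"tz":-0.2,"wx":0,"wy":0,"wz":0,"claw":0},{"tx":-7,"ty":0,"tz":-0.2,"wx":0,"wy":0,"wz":0,"claw":0},{"tx":-8,"ty":0,"tz":-0.2,"wx":0,"wy":0,"wz":0,"claw":0},{"tx":-9,"ty":0,"tz":-0.2,"wx":0,"wy":0,"wz":0,"claw":0},{"tx":-10,"ty":0,"tz":-0.2,"wx":0,"wy":0,"wz":0,"claw":0},{"tx":-11,"ty":0,"tz":-0.2,"wx":0,"wy":0,"wz":0,"claw":0},{"tx":-12,"ty":0,"tz":-0.2,"wx":0,"wy":0,"wz":0,"claw":0}]' 40
python3 -m handwheel '[{"tx":-1,"ty":0,"tz":0,"wx":0,"wy":0,"wz":0,"claw":0},{"tx":-2,"ty":0,"tz":0,"wx":0,"wy":0,"wz":0,"claw":0},{"tx":-3,"ty":0,"tz":0,"wx":0,"wy":0,"wz":0,"claw":0},{"tx":-4,"ty":0,"tz":0,"wx":0,"wy":0,"wz":0,"claw":0},{"tx":-5,"ty":0,"tz":0,"wx":0,"wy":0,"wz":0,"claw":0},{"tx":-6,"ty":0,"tz":0,"wx":0,"wy":0,"wz":0,"claw":0},{"tx":-7,"ty":0,"tz":0,"wx":0,"wy":0,"wz":0,"claw":0},{"tx":-7.4,"ty":0,"tz":0,"wx":0,"wy":0,"wz":0,"claw":0},{"tx":-7.4,"ty":0,"tz":0,"wx":0,"wy":0,"wz":0,"claw":0}]' 40
```

```text
clock: 24.15
position: [0.5216, -0.0205, 0.0497]
ee_rot: [-0.125, -3.139, -0.0]
force: [-2.0, 1.2, 1.3]
width: 0.006
clock: 24.9
position: [0.596, -0.0266, 0.0498]
ee_rot: [0.126, 3.137, -0.0]
force: [-0.3, -0.3, 0.7]
width: 0.005
```

```bash
python3 -m handwheel '[{"tx":-0.2,"ty":0,"tz":0,"wx":0,"wy":0,"wz":0,"claw":0},{"tx":-0.4,"ty":0,"tz":0,"wx":0,"wy":0,"wz":0,"claw":0},{"tx":-0.6,"ty":0,"tz":0,"wx":0,"wy":0,"wz":0,"claw":0},{"tx":-0.6,"ty":0,"tz":0,"wx":0,"wy":0,"wz":0,"claw":0},{"tx":-0.6,"ty":0,"tz":0,"wx":0,"wy":0,"wz":0,"claw":0}]' 40; python3 - <<'E'
from h import *
st()
E
```

```text
clock: 25.32
position: [0.6001, -0.0269, 0.0496]
ee_rot: [-0.126, -3.139, 0.0]
force: [-1.5, -0.7, -1.0]
width: 0.003
t 25.32 p [ 0.6001 -0.0269  0.0496] F [-1.5 -0.7 -1. ] w 0.003 jawyaw 85.4 down [-0. -0. -1.] q [-0.23  0.62  0.27  1.84 -0.24  0.72  1.67]
```

```bash
python3 -m handwheel '[{"tx":-0.2,"ty":0,"tz":0,"wx":0,"wy":0,"wz":0,"claw":0},{"tx":-0.4,"ty":0,"tz":0,"wx":0,"wy":0,"wz":0,"claw":0},{"tx":-0.4,"ty":0,"tz":0,"wx":0,"wy":0,"wz":0,"claw":0},{"tx":-0.4,"ty":0,"tz":0,"wx":0,"wy":0,"wz":0,"claw":0}]' 40; python3 - <<'E'
from h import *
st()
E
```

```text
clock: 25.65
position: [0.6003, -0.0269, 0.0493]
ee_rot: [-0.125, -3.131, -0.001]
force: [-14.8, 0.6, 11.5]
width: 0.005
t 25.65 p [ 0.6003 -0.0269  0.0493] F [-14.8   0.6  11.5] w 0.005 jawyaw 85.4 down [-0.008  0.001 -1.   ] q [-0.23  0.62  0.27  1.83 -0.24  0.73  1.67]
```

The drawer hit its stop with about 15 N, so it is shut. I'll back off, rise, and go to the lint brush. I'm turning the wrist about half a turn so the later placing stays within joint 7's range.

```bash
python3 -m handwheel '[{"tx":2,"ty":0,"tz":0,"wx":0,"wy":0,"wz":0,"claw":0},{"tx":4,"ty":0,"tz":0,"wx":0,"wy":0,"wz":0,"claw":0},{"tx":4,"ty":0,"tz":-4,"wx":0,"wy":0,"wz":0,"claw":0},{"tx":4,"ty":0,"tz":-8,"wx":0,"wy":0,"wz":7,"claw":0},{"tx":4,"ty":0,"tz":-12,"wx":0,"wy":0,"wz":14,"claw":0},{"tx":4,"ty":-4,"tz":-15,"wx":0,"wy":0,"wz":21,"claw":0.4},{"tx":4,"ty":-8,"tz":-15,"wx":0,"wy":0,"wz":28,"claw":0.4},{"tx":4,"ty":-12,"tz":-15,"wx":0,"wy":0,"wz":35,"claw":0.4},{"tx":4,"ty":-16,"tz":-15,"wx":0,"wy":0,"wz":42,"claw":0.4},{"tx":4,"ty":-20,"tz":-15,"wx":0,"wy":0,"wz":49,"claw":0.4},{"tx":4,"ty":-24,"tz":-15,"wx":0,"wy":0,"wz":56,"claw":0.4},{"tx":4,"ty":-28,"tz":-15,"wx":0,"wy":0,"wz":63,"claw":0.4}]' 40; python3 - <<'E'
from h import *
st()
im,d,W=look("top","t3.png")
for o in nets.cut_out("lint_brush","top")[:2]: print(round(o["score"],2),np.round(o["uv"]),blob(W,o["region"],0.006))
goto(.505,-.445,.16,-86.3)
E
```

```text
clock: 26.65
position: [0.5422, -0.305, 0.2003]
ee_rot: [1.753, 2.605, 0.001]
force: [0.8, 0.1, -0.5]
width: 0.396
t 26.65 p [ 0.5422 -0.305   0.2003] F [ 0.8  0.1 -0.5] w 0.396 jawyaw 22.1 down [ 0.002 -0.    -1.   ] q [-0.01  0.52  0.66  1.67 -0.36  1.07  1.15]
  opt 0 [  0.2   0.3 107.9] j7 1.15
  opt 180 [ -0.3   0.2 -72.1] j7 1.15
t(cm) [-11.12  -8.14   4.14] w(deg) [ -0.3   0.2 -72.1] rows_t 3.5
```

View pics/t3.png

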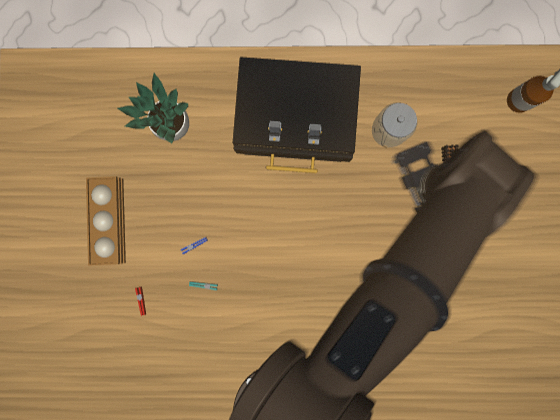

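```bash
python3 -m handwheel '[{"tx":-3,"ty":-2,"tz":0,"wx":0,"wy":0,"wz":7,"claw":0.4},{"tx":-6,"ty":-4,"tz":0,"wx":0,"wy":0,"wz":14,"claw":0.4},{"tx":-9,"ty":-6.5,"tz":0,"wx":0,"wy":0,"wz":21,"claw":0.4},{"tx":-11.1,"ty":-8.1,"tz":0,"wx":0,"wy":0,"wz":28,"claw":0.4},{"tx":-11.1,"ty":-8.1,"tz":0,"wx":0,"wy":0,"wz":35,"claw":0.4},{"tx":-11.1,"ty":-8.1,"tz":0,"wx":0,"wy":0,"wz":42,"claw":0.4},{"tx":-11.1,"ty":-8.1,"tz":0,"wx":0,"wy":0,"wz":49,"claw":0.4},{"tx":-11.1,"ty":-8.1,"tz":0,"wx":0,"wy":0,"wz":56,"claw":0.4},{"tx":-11.1,"ty":-8.1,"tz":0,"wx":0,"wy":0,"wz":63,"claw":0.4},{"tx":-11.1,"ty":-8.1,"tz":0,"wx":0,"wy":0,"wz":70,"claw":0.4},{"tx":-11.1,"ty":-8.1,"tz":0,"wx":0,"wy":0,"wz":77,"claw":0.4},{"tx":-11.1,"ty":-8.1,"tz":0,"wx":0,"wy":0,"wz":84,"claw":0.4}]' 40
python3 -m handwheel '[{"tx":0,"ty":0,"tz":0,"wx":0,"wy":0,"wz":7,"claw":0.5},{"tx":0,"ty":0,"tz":0,"wx":0,"wy":0,"wz":14,"claw":0.5},{"tx":0,"ty":0,"tz":0,"wx":0,"wy":0,"wz":21,"claw":0.5},{"tx":0,"ty":0,"tz":0,"wx":0,"wy":0,"wz":24,"claw":0.5},{"tx":0,"ty":0,"tz":0,"wx":0,"wy":0,"wz":24,"claw":0.5},{"tx":0,"ty":0,"tz":0,"wx":0,"wy":0,"wz":24,"claw":0.5}]' 40
python3 - <<'E'
from h import *
st()
im,d,W=look("wrist","w14.png")
for o in nets.cut_out("lint_brush","wrist")[:2]: print(round(o["score"],2),np.round(o["uv"]),blob(W,o["region"],0.006))
E
```

```text
clock: 27.75
position: [0.5103, -0.4362, 0.1998]
ee_rot: [3.047, 0.764, 0.001]
force: [0.8, -0.5, 0.1]
width: 0.402
clock: 28.25
position: [0.51, -0.4363, 0.1996]
ee_rot: [3.139, 0.126, -0.0]
force: [0.8, 0.3, -0.1]
width: 0.498
t 28.25 p [ 0.51   -0.4363  0.1996] F [ 0.8  0.3 -0.1] w 0.498 jawyaw -85.4 down [-0. -0. -1.] q [ 0.01  0.78  1.13  1.56 -0.73  1.28 -0.24]
0.87 [284.  94.] {'c': array([ 0.5465, -0.4388]), 'L': 271, 'W': 33, 'yaw': 3.1, 'z': array([21., 24., 34.]), 'n': 5499}
0.68 [17. 17.] {'c': array([ 0.6521, -0.1739]), 'L': 45, 'W': 19, 'yaw': -40.3, 'z': array([ 9., 24., 41.]), 'n': 1159}
```

View pics/w14.png

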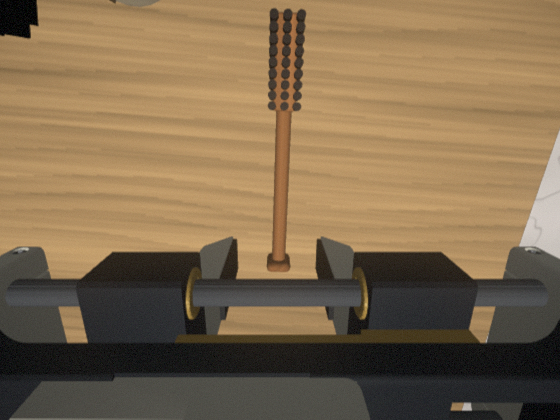

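```bash
cat >> h.py <<'E'
def brush(cam="wrist",zlo=.006):
    im,d,W=look(cam)
    o=nets.cut_out("lint_brush",cam)[0]; p=W[o["region"]]; p=p[np.isfinite(p[:,2])&(p[:,2]>zlo)]
    c,wh,a=cv2.minAreaRect((p[:,:2]*1000).astype(np.float32)); w,h=wh
    if w<h: a+=90
    e=np.array([np.cos(np.radians(a)),np.sin(np.radians(a))]); n=np.array([-e[1],e[0]])
    s=p[:,:2]@e*1000
    lo,hi=np.percentile(s,[.2,99.8])
    out=[]
    for k in np.arange(lo,hi,10):
        m=(s>=k)&(s<k+10)
        if m.sum()>3:
            t=p[m][:,:2]@n*1000; out.append((k+5,(t.min()+t.max())/2,np.ptp(t),np.median(p[m][:,2])*1000,m.sum()))
    out=np.array(out); return p,e,n,lo,hi,out
E
python3 - <<'E'
from h import *
st()
p,e,n,lo,hi,out=brush()
print(e,lo,hi); print(np.round(out,1))
# end nearest robot / far end
E
```

```text
t 28.35 p [ 0.5099 -0.4365  0.1998] F [0.  1.  0.2] w 0.501 jawyaw -85.4 down [ 0.  0. -1.] q [ 0.01  0.78  1.13  1.56 -0.73  1.28 -0.24]
[0.99854019 0.05401388] 388.6990551436213 655.9753172215769
[[ 393.7 -466.8   27.6   30.3  300. ]
 [ 403.7 -467.    15.7   23.2  100. ]
 [ 413.7 -466.8   15.8   23.2  107. ]
 [ 423.7 -467.1   14.4   23.4  104. ]
 [ 433.7 -467.3   15.3   23.2  105. ]
 [ 443.7 -467.1   15.4   23.1  112. ]
 [ 453.7 -466.9   15.3   23.   114. ]
 [ 463.7 -467.1   16.    23.4  118. ]
 [ 473.7 -467.4   14.9   23.3  118. ]
 [ 483.7 -467.1   14.8   23.2  120. ]
 [ 493.7 -467.2   15.6   23.3  128. ]
 [ 503.7 -467.2   15.6   23.   124. ]
 [ 513.7 -467.3   14.5   23.3  127. ]
 [ 523.7 -467.6   15.6   23.2  143. ]
 [ 533.7 -467.3   15.4   23.3  140. ]
 [ 543.7 -467.5   15.9   23.2  141. ]
 [ 553.7 -467.7   15.    23.3  149. ]
 [ 563.7 -467.5   25.    22.9  159. ]
 [ 573.7 -467.8   31.9   32.6  325. ]
 [ 583.7 -467.9   32.5   32.5  339. ]
 [ 593.7 -467.7   32.2   32.6  348. ]
 [ 603.7 -467.7   32.6   32.4  364. ]
 [ 613.7 -468.1   33.    32.5  373. ]
 [ 623.7 -467.8   32.4   32.6  388. ]
 [ 633.7 -467.9   33.    32.4  407. ]
 [ 643.7 -467.8   32.8   32.4  418. ]
 [ 653.7 -468.1   32.3   32.8  363. ]]
```

```bash
python3 - <<'E'
from h import *
goto(.5085,-.4404,.0165,-87.1)
E
```

```text
opt 0 [-0.  -0.   1.6] j7 -0.24
  opt 180 [   0.    -0.  -178.4] j7 -0.24
t(cm) [-0.16  0.38 18.33] w(deg) [-0.  -0.   1.6] rows_t 4.4
```

```bash
python3 -m handwheel '[{"tx":-0.15,"ty":0.38,"tz":4,"wx":0,"wy":0,"wz":1.6,"claw":0.5},{"tx":-0.15,"ty":0.38,"tz":8,"wx":0,"wy":0,"wz":1.6,"claw":0.5},{"tx":-0.15,"ty":0.38,"tz":12,"wx":0,"wy":0,"wz":1.6,"claw":0.5},{"tx":-0.15,"ty":0.38,"tz":15,"wx":0,"wy":0,"wz":1.6,"claw":0.5},{"tx":-0.15,"ty":0.38,"tz":17,"wx":0,"wy":0,"wz":1.6,"claw":0.5},{"tx":-0.15,"ty":0.38,"tz":18,"wx":0,"wy":0,"wz":1.6,"claw":0.5},{"tx":-0.15,"ty":0.38,"tz":18.3,"wx":0,"wy":0,"wz":1.6,"claw":0.5},{"tx":-0.15,"ty":0.38,"tz":18.3,"wx":0,"wy":0,"wz":1.6,"claw":0.5}]' 60; python3 - <<'E'
from h import *
st()
E
```

```text
clock: 29.12
position: [0.5085, -0.4408, 0.0169]
ee_rot: [3.14, 0.078, -0.0]
force: [0.2, -0.2, 0.3]
width: 0.498
t 29.12 p [ 0.5085 -0.4408  0.0169] F [ 0.2 -0.2  0.3] w 0.498 jawyaw -87.2 down [-0. -0. -1.] q [ 0.08  0.97  0.97  1.69 -0.93  1.01 -0.13]
```

```bash
python3 -m handwheel '[{"tx":0,"ty":0,"tz":0,"wx":0,"wy":0,"wz":0,"claw":0.3},{"tx":0,"ty":0,"tz":0,"wx":0,"wy":0,"wz":0,"claw":0.1},{"tx":0,"ty":0,"tz":0,"wx":0,"wy":0,"wz":0,"claw":0.05},{"tx":0,"ty":0,"tz":0,"wx":0,"wy":0,"wz":0,"claw":0.05},{"tx":0,"ty":0,"tz":0,"wx":0,"wy":0,"wz":0,"claw":0.05},{"tx":0,"ty":0,"tz":0,"wx":0,"wy":0,"wz":0,"claw":0.05},{"tx":0,"ty":0,"tz":-1,"wx":0,"wy":0,"wz":0,"claw":0.05},{"tx":0,"ty":0,"tz":-3,"wx":0,"wy":0,"wz":0,"claw":0.05},{"tx":0,"ty":0,"tz":-6,"wx":0,"wy":0,"wz":0,"claw":0.05},{"tx":0,"ty":0,"tz":-10,"wx":0,"wy":0,"wz":0,"claw":0.05},{"tx":0,"ty":0,"tz":-14,"wx":0,"wy":0,"wz":0,"claw":0.05},{"tx":0,"ty":0,"tz":-18,"wx":0,"wy":0,"wz":0,"claw":0.05}]' 60; python3 - <<'E'
from h import *
st(); look("wrist","w15.png")
goto(.50,-.25,.24,-4.6)
E
```

```text
clock: 30.12
position: [0.5077, -0.4402, 0.1988]
ee_rot: [-3.14, -0.076, 0.001]
force: [1.0, -0.7, -1.8]
width: 0.158
t 30.12 p [ 0.5077 -0.4402  0.1988] F [ 1.  -0.7 -1.8] w 0.158 jawyaw -87.2 down [-0.001  0.    -1.   ] q [ 0.02  0.79  1.14  1.55 -0.73  1.28 -0.26]
  opt 0 [  0.6   0.  -82.6] j7 -0.26
  opt 180 [ 0.  -0.6 97.4] j7 -0.26
t(cm) [  0.05 -19.36  -3.39] w(deg) [  0.6   0.  -82.6] rows_t 4.7
```

View pics/w15.png

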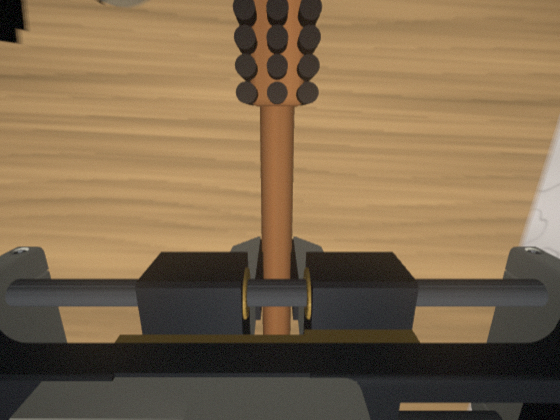

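```bash
python3 -m handwheel '[{"tx":0,"ty":-1,"tz":-2,"wx":0,"wy":0,"wz":-6.9,"claw":0.05},{"tx":0,"ty":-3,"tz":-4,"wx":0,"wy":0,"wz":-13.8,"claw":0.05},{"tx":0,"ty":-5,"tz":-5,"wx":0,"wy":0,"wz":-20.7,"claw":0.05},{"tx":0,"ty":-7,"tz":-5,"wx":0,"wy":0,"wz":-27.6,"claw":0.05},{"tx":0,"ty":-9,"tz":-5,"wx":0,"wy":0,"wz":-34.5,"claw":0.05},{"tx":0,"ty":-11,"tz":-5,"wx":0,"wy":0,"wz":-41.4,"claw":0.05},{"tx":0,"ty":-13,"tz":-5,"wx":0,"wy":0,"wz":-48.3,"claw":0.05},{"tx":0,"ty":-15,"tz":-5,"wx":0,"wy":0,"wz":-55.2,"claw":0.05},{"tx":0,"ty":-17,"tz":-5,"wx":0,"wy":0,"wz":-62.1,"claw":0.05},{"tx":0,"ty":-19,"tz":-5,"wx":0,"wy":0,"wz":-69,"claw":0.05},{"tx":0,"ty":-19.4,"tz":-5,"wx":0,"wy":0,"wz":-75.9,"claw":0.05},{"tx":0,"ty":-19.4,"tz":-5,"wx":0,"wy":0,"wz":-82.6,"claw":0.05}]' 60; python3 - <<'E'
from h import *
st()
goc(.70,0,.20,-4.6)
E
```

```text
clock: 31.17
position: [0.4988, -0.2445, 0.2468]
ee_rot: [-2.298, -2.14, -0.001]
force: [-0.8, 0.1, -1.0]
width: 0.156
t 31.17 p [ 0.4988 -0.2445  0.2468] F [-0.8  0.1 -1. ] w 0.156 jawyaw -4.1 down [-0.     0.001 -1.   ] q [-0.28  0.41  0.9   1.79 -0.35  1.12  0.67]
world [ 0.6995 -0.0345]
  opt 0 [-0.  -0.1  0.5] j7 0.67
  opt 180 [ 1.000e-01 -0.000e+00 -1.795e+02] j7 0.67
t(cm) [22.37 18.52  4.71] w(deg) [-0.  -0.1  0.5] rows_t 7.1
```

```bash
python3 -m handwheel '[{"tx":3,"ty":2.5,"tz":0,"wx":0,"wy":0,"wz":0.5,"claw":0.05},{"tx":6,"ty":5,"tz":0,"wx":0,"wy":0,"wz":0.5,"claw":0.05},{"tx":9,"ty":7.5,"tz":0,"wx":0,"wy":0,"wz":0.5,"claw":0.05},{"tx":12,"ty":10,"tz":0,"wx":0,"wy":0,"wz":0.5,"claw":0.05},{"tx":15,"ty":12.5,"tz":0,"wx":0,"wy":0,"wz":0.5,"claw":0.05},{"tx":18,"ty":15,"tz":0,"wx":0,"wy":0,"wz":0.5,"claw":0.05},{"tx":21,"ty":17.5,"tz":0,"wx":0,"wy":0,"wz":0.5,"claw":0.05},{"tx":22.4,"ty":18.5,"tz":1,"wx":0,"wy":0,"wz":0.5,"claw":0.05},{"tx":22.4,"ty":18.5,"tz":3,"wx":0,"wy":0,"wz":0.5,"claw":0.05},{"tx":22.4,"ty":18.5,"tz":4.5,"wx":0,"wy":0,"wz":0.5,"claw":0.05},{"tx":22.4,"ty":18.5,"tz":4.5,"wx":0,"wy":0,"wz":0.5,"claw":0.05},{"tx":22.4,"ty":18.5,"tz":4.5,"wx":0,"wy":0,"wz":0.5,"claw":0.05}]' 60; python3 - <<'E'
from h import *
st()
im,d,W=look("wrist","w16.png")
im2,d2,W2=look("scene","s3.png"); cv2.imwrite("pics/s3c.png",cv2.resize(im2[150:350,180:420],None,fx=3,fy=3))
goc(.70,0,.13,-4.6)
E
```

```text
clock: 32.17
position: [0.7003, -0.0386, 0.2013]
ee_rot: [-2.318, -2.119, 0.003]
force: [-0.4, 1.0, -1.1]
width: 0.157
t 32.17 p [ 0.7003 -0.0386  0.2013] F [-0.4  1.  -1.1] w 0.157 jawyaw -5.1 down [-0.002 -0.    -1.   ] q [-0.48  0.7   0.81  1.45 -0.52  1.22  0.31]
world [ 0.6995 -0.0345]
  opt 0 [ 0.1  0.  -0.5] j7 0.31
  opt 180 [ 0.000e+00 -1.000e-01  1.795e+02] j7 0.31
t(cm) [ 0.43 -0.24  7.3 ] w(deg) [ 0.1  0.  -0.5] rows_t 1.8
```

View pics/w16.png

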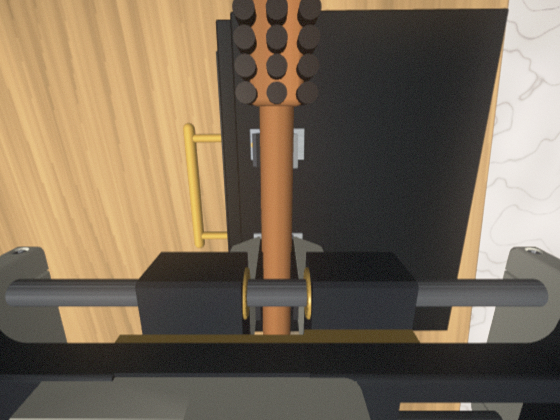

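View pics/s3c.png

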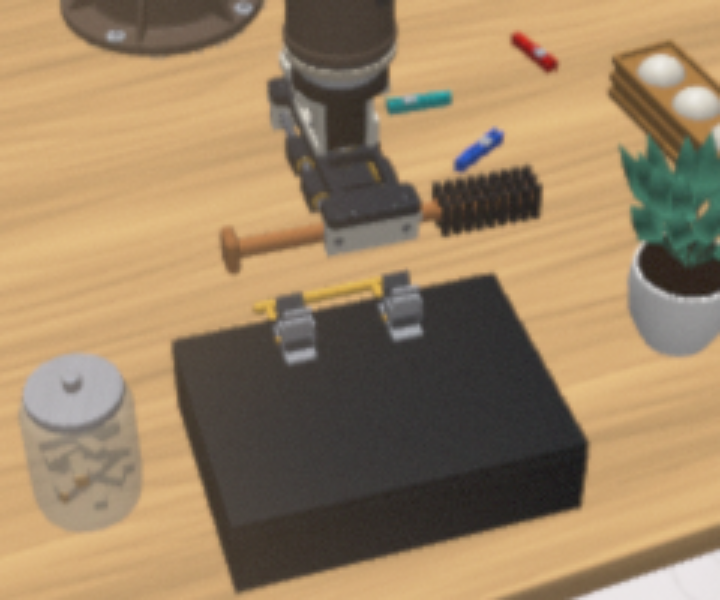

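```bash
python3 - <<'E'
from h import *
st()
im,d,W=look("wrist")
c=W[...,:2]@np.stack([EX,EY],1)-[0,.0217]; z=W[...,2]
m=(z>.1)&(z<.14)&(c[...,0]>.66)&(c[...,0]<.74)&(abs(c[...,1]-.048)<.02)
q=c[m]; print(m.sum(),"clipL",np.percentile(q,[1,99],axis=0))
for a,b in [(.098,.108),(.108,.118),(.118,.128),(.128,.138)]:
    mm=m&(z>a)&(z<b)
    if mm.sum()>5: print(a,mm.sum(),np.sort(np.round(c[mm][:,0],3))[[0,len(c[mm])//4,len(c[mm])//2,-len(c[mm])//4,-1]])
h=(z>.18)&(z<.225)&(abs(c[...,1]-.05)<.04)&(abs(c[...,0]-.7)<.02)
for y in (.03,.05,.07):
    g=h&(abs(c[...,1]-y)<.008); print("handle",y,np.percentile(c[g][:,0],[1,99]),np.median(z[g]),np.percentile(z[g],98))
goc(.70,0,.13,-4.6)
E
```

```text
t 32.27 p [ 0.7014 -0.039   0.203 ] F [ 0.9 -0.6 -1.1] w 0.158 jawyaw -5.1 down [ 0.001 -0.    -1.   ] q [-0.48  0.7   0.81  1.45 -0.52  1.22  0.31]
393 clipL [[0.68445182 0.03833191]
 [0.71714216 0.06203395]]
0.118 302 [0.684 0.686 0.688 0.689 0.691]
0.128 90 [0.716 0.716 0.716 0.717 0.717]
handle 0.03 [0.69564257 0.71128453] 0.20891416473403898 0.21095109540641624
handle 0.05 [0.69581903 0.71117189] 0.20891767110583467 0.21083231213862413
handle 0.07 [0.69615886 0.71157792] 0.2088683732181732 0.21076697926963683
world [ 0.6995 -0.0345]
  opt 0 [ 0.1  0.  -0.5] j7 0.31
  opt 180 [  0.   -0.2 179.5] j7 0.31
t(cm) [ 0.42 -0.26  7.33] w(deg) [ 0.1  0.  -0.5] rows_t 1.8
```

```bash
python3 -m handwheel '[{"tx":0.4,"ty":-0.25,"tz":2,"wx":0,"wy":0,"wz":-0.5,"claw":0.05},{"tx":0.4,"ty":-0.25,"tz":4,"wx":0,"wy":0,"wz":-0.5,"claw":0.05},{"tx":0.4,"ty":-0.25,"tz":5,"wx":0,"wy":0,"wz":-0.5,"claw":0.05},{"tx":0.4,"ty":-0.25,"tz":5.6,"wx":0,"wy":0,"wz":-0.5,"claw":0.05},{"tx":0.4,"ty":-0.25,"tz":5.6,"wx":0,"wy":0,"wz":-0.5,"claw":0.05},{"tx":0.4,"ty":-0.25,"tz":5.6,"wx":0,"wy":0,"wz":-0.5,"claw":0.05}]' 60; python3 - <<'E'
from h import *
st()
im,d,W=look("wrist","w17.png")
c=W[...,:2]@np.stack([EX,EY],1)-[0,.0217]; z=W[...,2]
m=(z>.1)&(z<.137)&(c[...,0]>.66)&(c[...,0]<.74)&(abs(c[...,1]-.048)<.02)
q=c[m]; print(m.sum(),"clipL",np.percentile(q,[1,99],axis=0))
h=(z>.12)&(z<.225)&(abs(c[...,0]-.7)<.02)
for y in (.03,.05,.07):
    g=h&(abs(c[...,1]-y)<.008)&(z>.142); print("handle",y,np.percentile(c[g][:,0],[1,99]),np.percentile(z[g],98))
goc(.70,0,.109,-4.6)
E
```

```text
clock: 32.82
position: [0.6995, -0.0345, 0.1466]
ee_rot: [2.308, 2.13, 0.001]
force: [-0.9, -0.2, -0.6]
width: 0.157
t 32.82 p [ 0.6995 -0.0345  0.1466] F [-0.9 -0.2 -0.6] w 0.157 jawyaw -4.6 down [ 0.001 -0.    -1.   ] q [-0.47  0.74  0.78  1.52 -0.55  1.11  0.34]
1258 clipL [[0.68453285 0.03813334]
 [0.71718153 0.06436749]]
handle 0.03 [0.68036602 0.71968401] 0.22451260292256114
handle 0.05 [0.69317225 0.70851478] 0.15452276284677535
handle 0.07 [0.69316755 0.70863527] 0.15450279475182466
world [ 0.6995 -0.0345]
  opt 0 [0.1 0.  0. ] j7 0.34
  opt 180 [-0.0e+00  1.0e-01 -1.8e+02] j7 0.34
t(cm) [-0.   -0.02  3.8 ] w(deg) [0.1 0.  0. ] rows_t 0.9
```

View pics/w17.png

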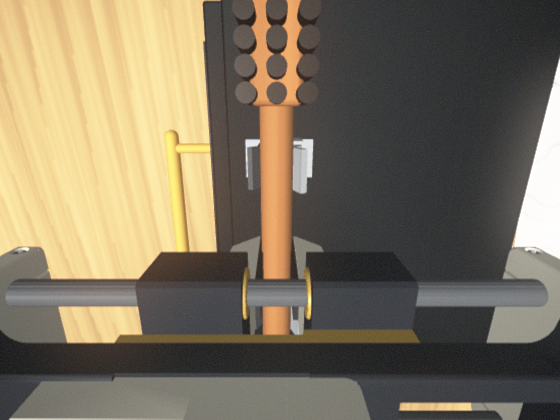

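The handle's centre (cabinet x 0.7008) matches the clip's centre (0.7008). Pressing straight down now.

```bash
python3 -m handwheel '[{"tx":0,"ty":0,"tz":0.5,"wx":0,"wy":0,"wz":0,"claw":0.05},{"tx":0,"ty":0,"tz":1,"wx":0,"wy":0,"wz":0,"claw":0.05},{"tx":0,"ty":0,"tz":1.4,"wx":0,"wy":0,"wz":0,"claw":0.05},{"tx":0,"ty":0,"tz":1.8,"wx":0,"wy":0,"wz":0,"claw":0.05},{"tx":0,"ty":0,"tz":2.2,"wx":0,"wy":0,"wz":0,"claw":0.05},{"tx":0,"ty":0,"tz":2.6,"wx":0,"wy":0,"wz":0,"claw":0.05}]' 60
python3 -m handwheel '[{"tx":0,"ty":0,"tz":0.3,"wx":0,"wy":0,"wz":0,"claw":0.05},{"tx":0,"ty":0,"tz":0.6,"wx":0,"wy":0,"wz":0,"claw":0.05},{"tx":0,"ty":0,"tz":0.9,"wx":0,"wy":0,"wz":0,"claw":0.05},{"tx":0,"ty":0,"tz":1.2,"wx":0,"wy":0,"wz":0,"claw":0.05},{"tx":0,"ty":0,"tz":1.3,"wx":0,"wy":0,"wz":0,"claw":0.05},{"tx":0,"ty":0,"tz":1.3,"wx":0,"wy":0,"wz":0,"claw":0.05}]' 60; python3 - <<'E'
from h import *
st()
E
```

```text
clock: 33.37
position: [0.6992, -0.0341, 0.1201]
ee_rot: [2.308, 2.131, 0.001]
force: [-2.8, 1.0, 13.4]
width: 0.156
clock: 33.87
position: [0.7004, -0.0343, 0.1082]
ee_rot: [2.307, 2.13, 0.004]
force: [0.1, 0.5, 10.6]
width: 0.155
t 33.87 p [ 0.7004 -0.0343  0.1082] F [ 0.1  0.5 10.6] w 0.155 jawyaw -4.6 down [ 0.003 -0.    -1.   ] q [-0.46  0.78  0.75  1.55 -0.59  1.05  0.37]
```

```bash
python3 -m handwheel '[{"tx":0,"ty":0,"tz":0.2,"wx":0,"wy":0,"wz":0,"claw":0.05},{"tx":0,"ty":0,"tz":0.3,"wx":0,"wy":0,"wz":0,"claw":0.05},{"tx":0,"ty":0,"tz":0.3,"wx":0,"wy":0,"wz":0,"claw":0.05}]' 60; python3 - <<'E'
from h import *
st()
im,d,W=look("wrist","w18.png")
c=W[...,:2]@np.stack([EX,EY],1)-[0,.0217]; z=W[...,2]
h=(abs(c[...,0]-.7)<.006)
for y in (.03,.065,.075):
    g=h&(abs(c[...,1]-y)<.004); print("handle",y,np.percentile(c[g][:,0],[1,99]),np.percentile(z[g],[50,98]))
im2,d2,W2=look("scene"); cv2.imwrite("pics/s4c.png",cv2.resize(im2[200:300,230:360],None,fx=6,fy=6,interpolation=cv2.INTER_CUBIC))
E
```

```text
clock: 34.12
position: [0.7005, -0.0344, 0.1079]
ee_rot: [2.307, 2.13, 0.006]
force: [-7.8, 3.3, 33.5]
width: 0.151
t 34.12 p [ 0.7005 -0.0344  0.1079] F [-7.8  3.3 33.5] w 0.151 jawyaw -4.6 down [ 0.004  0.001 -1.   ] q [-0.46  0.78  0.75  1.55 -0.59  1.05  0.37]
handle 0.03 [0.69411014 0.70585027] [0.20002777 0.21111943]
handle 0.065 [0.69406177 0.70574734] [0.11452215 0.11627615]
handle 0.075 [0.69422705 0.70566402] [0.11456122 0.11607487]
```

View pics/w18.png

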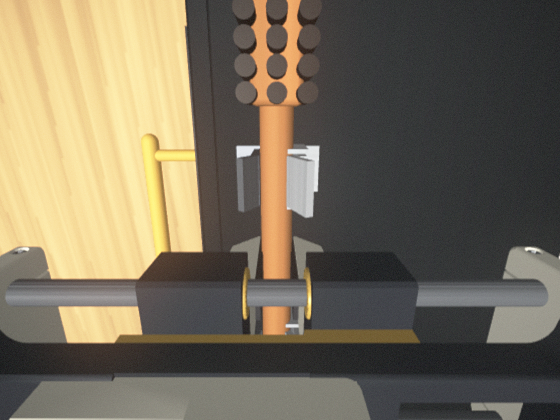

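View pics/s4c.png

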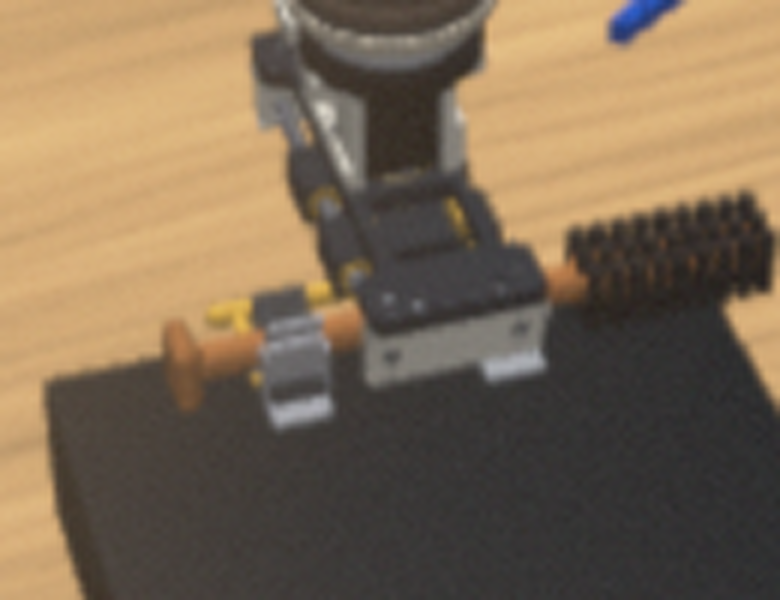

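The handle top measures about 0.1155 m, so the axis is at 0.108, and the force has risen on the saddle: it is seated. Relaxing the press, opening and rising.

```bash
python3 -m handwheel '[{"tx":0,"ty":0,"tz":-0.3,"wx":0,"wy":0,"wz":0,"claw":0.05},{"tx":0,"ty":0,"tz":-0.3,"wx":0,"wy":0,"wz":0,"claw":0.4},{"tx":0,"ty":0,"tz":-0.3,"wx":0,"wy":0,"wz":0,"claw":0.4},{"tx":0,"ty":0,"tz":-0.3,"wx":0,"wy":0,"wz":0,"claw":0.4},{"tx":0,"ty":0,"tz":-0.3,"wx":0,"wy":0,"wz":0,"claw":0.4},{"tx":0,"ty":0,"tz":-1.5,"wx":0,"wy":0,"wz":0,"claw":0.4},{"tx":0,"ty":0,"tz":-4,"wx":0,"wy":0,"wz":0,"claw":0.4},{"tx":0,"ty":0,"tz":-8,"wx":0,"wy":0,"wz":0,"claw":0.4},{"tx":0,"ty":0,"tz":-12,"wx":0,"wy":0,"wz":0,"claw":0.4},{"tx":0,"ty":-4,"tz":-14,"wx":0,"wy":0,"wz":0,"claw":0.4},{"tx":0,"ty":-8,"tz":-14,"wx":0,"wy":0,"wz":0,"claw":0.4},{"tx":0,"ty":-12,"tz":-14,"wx":0,"wy":0,"wz":0,"claw":0.4}]' 20
python3 -m handwheel '[{"tx":0,"ty":-4,"tz":0,"wx":0,"wy":0,"wz":0,"claw":0.4},{"tx":0,"ty":-8,"tz":0,"wx":0,"wy":0,"wz":0,"claw":0.4},{"tx":0,"ty":-12,"tz":0,"wx":0,"wy":0,"wz":0,"claw":0.4},{"tx":-3,"ty":-16,"tz":0,"wx":0,"wy":0,"wz":0,"claw":0.4},{"tx":-6,"ty":-20,"tz":0,"wx":0,"wy":0,"wz":0,"claw":0.4},{"tx":-10,"ty":-20,"tz":0,"wx":0,"wy":0,"wz":0,"claw":0.4},{"tx":-14,"ty":-20,"tz":0,"wx":0,"wy":0,"wz":0,"claw":0.4},{"tx":-18,"ty":-20,"tz":0,"wx":0,"wy":0,"wz":0,"claw":0.4},{"tx":-22,"ty":-20,"tz":0,"wx":0,"wy":0,"wz":0,"claw":0.4},{"tx":-25,"ty":-20,"tz":0,"wx":0,"wy":0,"wz":0,"claw":0.4},{"tx":-25,"ty":-20,"tz":0,"wx":0,"wy":0,"wz":0,"claw":0.4}]' 20
python3 - <<'E'
from h import *
st()
im,d,W=look("top","t5.png"); cv2.imwrite("pics/t5c.png",cv2.resize(im[90:190,200:370],None,fx=4.6,fy=4.6,interpolation=cv2.INTER_CUBIC))
im2,d2,W2=look("scene","s5.png"); cv2.imwrite("pics/s5c.png",cv2.resize(im2[200:300,230:360],None,fx=6,fy=6,interpolation=cv2.INTER_CUBIC))
c=W[...,:2]@np.stack([EX,EY],1)-[0,.0217]; z=W[...,2]
for y in (-.09,-.075,-.02,0,.02,.075):
    g=(abs(c[...,0]-.7)<.014)&(abs(c[...,1]-y)<.006)&(z>.095); print("handle",y,np.percentile(c[g][:,0],[1,50,99]),np.percentile(z[g],[50,95]),g.sum())
g=(z>.09)&(abs(c[...,0]-.7)<.03); print("extent y",np.percentile(c[g][:,1],[.5,99.5]))
m=cab(im,W); print("bar cab x",np.percentile(c[m][:,0],[1,10]))
E
```

```text
clock: 35.22
position: [0.5789, -0.0253, 0.2455]
ee_rot: [2.307, 2.129, 0.003]
force: [0.0, 0.5, 1.0]
width: 0.398
clock: 36.13
position: [0.3592, -0.2618, 0.2446]
ee_rot: [2.311, 2.125, -0.0]
force: [-0.7, 0.2, 0.8]
width: 0.4
t 36.13 p [ 0.3592 -0.2618  0.2446] F [-0.7  0.2  0.8] w 0.4 jawyaw -4.8 down [ 0.001 -0.002 -1.   ] q [-0.49  0.22  1.21  2.04 -0.24  1.03  0.76]
handle -0.09 [0.68627909 0.6980587  0.71254405] [0.12236794 0.12645154] 64
handle -0.075 [0.69213879 0.69874543 0.70626307] [0.11495304 0.11858925] 34
handle -0.02 [0.69262828 0.69897221 0.70760764] [0.11343952 0.11760204] 36
handle 0 [0.69309218 0.69996131 0.70697996] [0.11471608 0.11900499] 31
handle 0.02 [0.6918701  0.69857884 0.70642453] [0.11446683 0.11932375] 35
handle 0.075 [0.69305814 0.69911617 0.70756162] [0.11387631 0.11832415] 35
extent y [-0.27832538  0.39658328]
bar cab x [0.61074485 0.61153801]
```

View pics/t5.png

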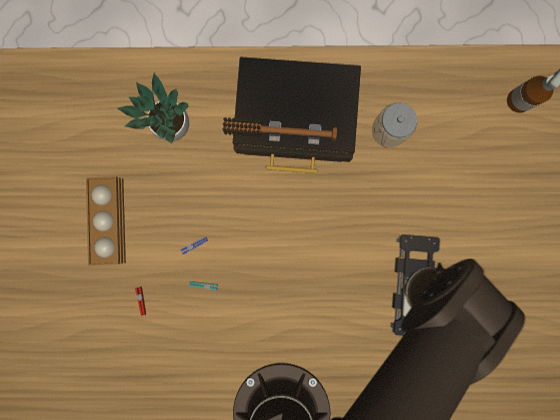

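View pics/t5c.png

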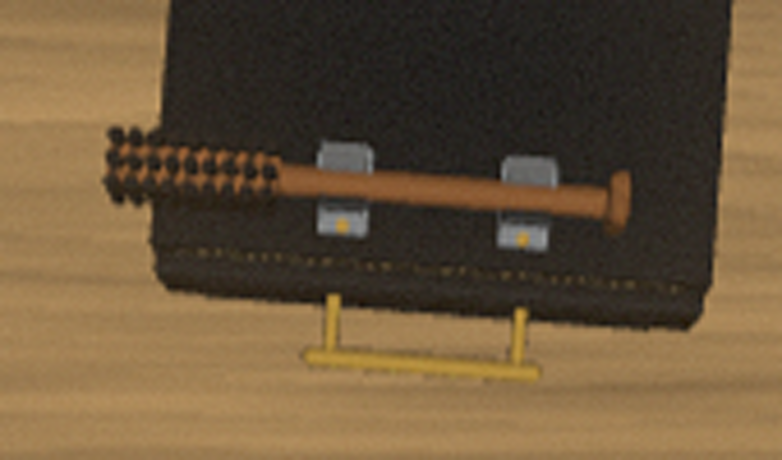

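View pics/s5c.png

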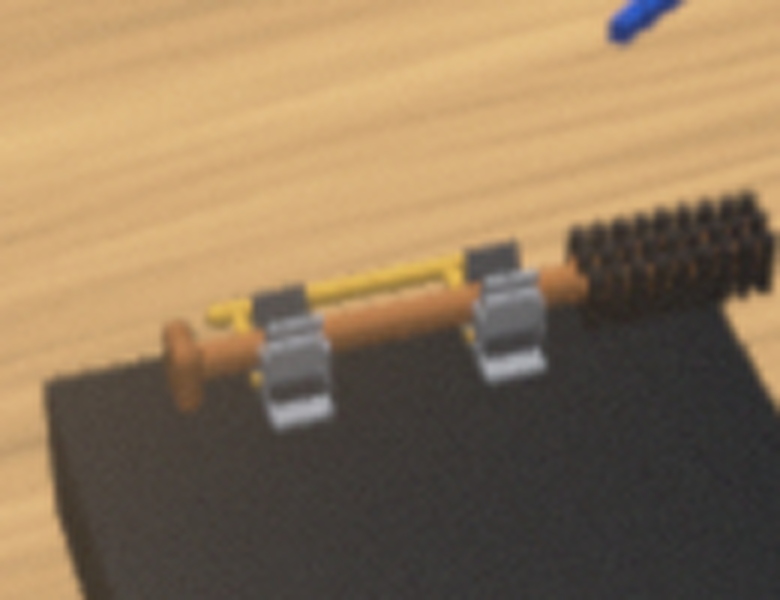

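Both handle ends look seated. I'll take a closer wrist view to check that the jaws are closed.

```bash
python3 - <<'E'
from h import *
goc(.70,-.04,.245,-4.6)
E
```

```text
world [ 0.6963 -0.0744]
  opt 0 [ 0.   0.1 -0.3] j7 0.75
  opt 180 [  0.2  -0.  179.7] j7 0.75
t(cm) [21.51 32.01 -0.1 ] w(deg) [ 0.   0.1 -0.3] rows_t 9.2
```

```bash
python3 -m handwheel '[{"tx":21.5,"ty":32,"tz":0,"wx":0,"wy":0,"wz":0,"claw":0.4},{"tx":21.5,"ty":32,"tz":0,"wx":0,"wy":0,"wz":0,"claw":0.4},{"tx":21.5,"ty":32,"tz":0,"wx":0,"wy":0,"wz":0,"claw":0.4},{"tx":21.5,"ty":32,"tz":0,"wx":0,"wy":0,"wz":0,"claw":0.4},{"tx":21.5,"ty":32,"tz":0,"wx":0,"wy":0,"wz":0,"claw":0.4},{"tx":21.5,"ty":32,"tz":0,"wx":0,"wy":0,"wz":0,"claw":0.4},{"tx":21.5,"ty":32,"tz":0,"wx":0,"wy":0,"wz":0,"claw":0.4},{"tx":21.5,"ty":32,"tz":0,"wx":0,"wy":0,"wz":0,"claw":0.4},{"tx":21.5,"ty":32,"tz":0,"wx":0,"wy":0,"wz":0,"claw":0.4},{"tx":21.5,"ty":32,"tz":0,"wx":0,"wy":0,"wz":0,"claw":0.4},{"tx":21.5,"ty":32,"tz":0,"wx":0,"wy":0,"wz":0,"claw":0.4},{"tx":21.5,"ty":32,"tz":0,"wx":0,"wy":0,"wz":0,"claw":0.4}]' 20
python3 - <<'E'
from h import *
st()
im,d,W=look("wrist","w20.png"); cv2.imwrite("pics/w20c.png",cv2.resize(im[80:250,200:370],None,fx=3.5,fy=3.5,interpolation=cv2.INTER_CUBIC))
c=W[...,:2]@np.stack([EX,EY],1)-[0,.0217]; z=W[...,2]
for n,y in (("L",.048),("R",-.048)):
    m=(z>.1)&(z<.14)&(abs(c[...,0]-.7)<.035)&(abs(c[...,1]-y)<.009)
    hsv=cv2.cvtColor(im,cv2.COLOR_BGR2HSV); grey=m&(hsv[...,1]<60); wood=m&(hsv[...,1]>110)
    print(n,"grey x",np.percentile(c[grey][:,0],[1,25,50,75,99]),"wood x",np.percentile(c[wood][:,0],[1,99]),"wood z",np.percentile(z[wood],95))
for y in (-.08,0,.08):
    m=(z>.1)&(z<.14)&(abs(c[...,0]-.7)<.02)&(abs(c[...,1]-y)<.006); print("handle",y,np.percentile(c[m][:,0],[1,99]),np.percentile(z[m],95),m.sum())
E
```

```text
clock: 37.23
position: [0.6961, -0.0675, 0.2436]
ee_rot: [-2.306, -2.133, 0.002]
force: [0.1, 0.2, -0.2]
width: 0.402
t 37.23 p [ 0.6961 -0.0675  0.2436] F [ 0.1  0.2 -0.2] w 0.402 jawyaw -4.5 down [-0.001 -0.001 -1.   ] q [-0.5   0.71  0.97  1.41 -0.58  1.32  0.41]
L grey x [0.68499574 0.69005515 0.70728098 0.71208024 0.71686535] wood x [0.6940847  0.70566543] wood z 0.11610197362048458
R grey x [0.68449662 0.6893237  0.70731486 0.71250523 0.71720713] wood x [0.69470149 0.70549494] wood z 0.1159211281543212
handle -0.08 [0.69430051 0.71011434] 0.11584845276853817 171
handle 0 [0.69488419 0.70987495] 0.11591563432356378 209
handle 0.08 [0.68706782 0.71681967] 0.12429080155611504 405
```

View pics/w20.png

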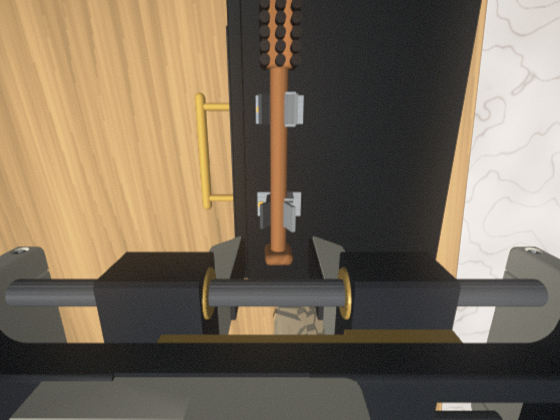

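View pics/w20c.png

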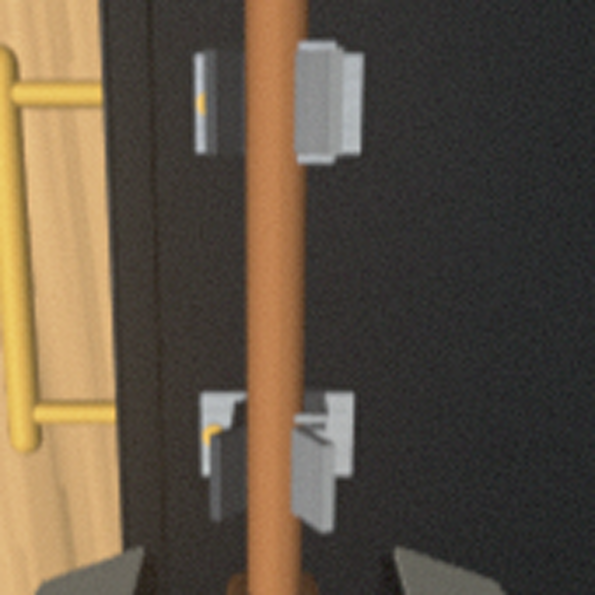

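```bash
python3 -m handwheel '[{"tx":0,"ty":-2,"tz":-3,"wx":0,"wy":0,"wz":0,"claw":0.4},{"tx":0,"ty":-6,"tz":-4,"wx":0,"wy":0,"wz":0,"claw":0.4},{"tx":0,"ty":-10,"tz":-4,"wx":0,"wy":0,"wz":0,"claw":0.4},{"tx":0,"ty":-14,"tz":-4,"wx":0,"wy":0,"wz":0,"claw":0.4},{"tx":0,"ty":-18,"tz":-4,"wx":0,"wy":0,"wz":0,"claw":0.4},{"tx":0,"ty":-22,"tz":-4,"wx":0,"wy":0,"wz":0,"claw":0.4},{"tx":0,"ty":-22,"tz":-4,"wx":0,"wy":0,"wz":0,"claw":0.4},{"tx":0,"ty":-22,"tz":-4,"wx":0,"wy":0,"wz":0,"claw":0.4}]' 20
python3 - <<'E'
from h import *
im2,_,_=look("scene","s6.png")
print(arm.sign_off()); 
E
```

```text
clock: 37.95
position: [0.4737, -0.0502, 0.2835]
ee_rot: [-2.303, -2.128, -0.005]
force: [0.4, 0.4, 1.0]
width: 0.401
the job is handed in; nothing more can be done
None
```

View pics/s6.png

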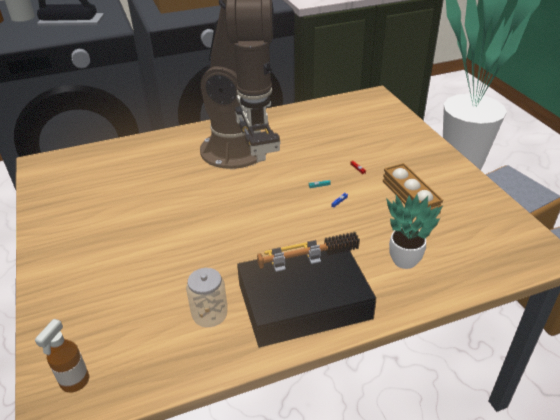

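The job is handed in at about 38 s, with everything asked for done. I pulled the drawer out to its stop and put in both wooden pegs, the scrubbing brush and the stain stick. No tin or soap showed in any picture. I then pushed the drawer shut until it met its stop at about 15 N, and pressed the lint brush down into the two clips with its bristles towards the plant.

My last checks:
- **Lint brush:** the top of the handle is 116 mm above the worktop, so its axis is at 108 mm as it should be. It lies about 2 mm from the forks' middle across and roughly 6 mm off along its length. At both forks the jaw covers about 4 mm of the handle, so both look snapped shut.
- **Drawer:** the handle bar measured within 1–2 mm of where it should be when shut.
- **Worktop:** the red, blue and turquoise pegs, the basket, the plant and the jar look as they did at the start.

None of these checks failed or disagreed. The one part I could not look at again was the inside of the drawer after it was shut.

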